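# Take the impregnation pot out of its pressure cycle

### The job

The coil in the pressure pot has had its pressure cycle. Shut off the air supply valve fully, then open the release valve fully to let the pressure off, and only then back off the T-bar screw on top of the pot (anticlockwise seen from above) by at least three quarters of a turn, regripping as needed. Do not knock the dial gauge on the lid or shift the things standing about.

Things in the scene. Friction and masses are not known exactly. Their poses are not given: they have to be found in the camera images.
- skid: Grey base plate on the bench, 290 x 560 x 12 mm; origin underneath, z up. In its frame (mm): pot axis (0, 140), radius 100, lid top z 180; bridge over it along x, 254 long, 30 wide, top z 218, studs at its ends to z 235; safety valve at (0, 215) to z 234; header pipe along y at x -60, z 90. Two valve legs run from the header to +x, at y -60 and y -190; which is supply changes from run to run.
- supply_stem (a point): Upright turning axis of the air supply valve at its handle's mid-height, 135 mm above the bench. The supply leg is the one whose pipe ends, 120 mm past the stem, in an elbow and drops straight to a round flange on the base plate. Axes as the skid's; pipe along x, 30 mm thick fittings at most, top at least 24 mm below the handle's middle.
- supply_grip (a point): Middle of the black grip on the supply valve's lever handle, 70 mm from the stem. Grip 70 mm long (35 to 105 mm from the stem), 18 mm wide, 13 mm high, free underneath. Site x runs along the handle away from the stem, z up. It turns only about the vertical through supply_stem.
- supply_valve (a joint): Supply handle angle, rad. 0 = open, along the pipe to the skid's +x (stop); 1.571 = shut, square across the pipe to the skid's -y (hard stop). Grows clockwise seen from above. Starts open or nearly so. Stiff, about 0.25 N m; stays where it is left.
- release_stem (a point): The same point of the release valve, 135 mm above the bench. The release leg is the one that ends in a fat ribbed brass silencer, 43 mm across and 76 mm long, level, 54 to 130 mm from the stem (its top 24 mm below the handle's middle); no pipe goes down from it.
- release_grip (a point): Middle of the black grip of the release valve's handle; the handle is the same as that of the supply valve (70 mm from the stem, 18 mm wide, 13 mm high, x along the handle away from the stem).
- release_valve (a joint): Angle of the release handle, rad; same sense as the supply valve: 0 = open (along the pipe, to the skid's +x, stop), 1.571 = shut (across, to the skid's -y, stop). Starts shut or nearly so. About 0.25 N m.
- bar_mid (a point): Middle of the T-bar of the closing screw, on the screw's vertical axis over the pot's centre, 264 mm above the bench. Steel bar, level, 100 mm long, 14 mm wide, 18 mm high; spindle under it 15 mm thick, 37 mm clear between bar and bridge. Site x runs along the bar, z up. The bar's direction at the start varies.
- bar_end (a point): One end of the T-bar, 50 mm from bar_mid.
- screw (a joint): Angle of the closing screw, rad, 0 = tight (as it starts), growing anticlockwise seen from above; three quarters of a turn = 4.71. It can go on to 7.5. Friction about 0.25 N m, does not rise as it turns; stays where it is left.
- gauge: Pressure gauge on the lid, 88 mm from the T-bar's axis on the side of the valves. Origin at its foot on the lid (z 180 mm); 10 mm stem, round case 54 mm across and 24 mm deep (along skid x) centred 92 mm above the foot, so it reaches 299 mm above the bench. Fixed; not to be knocked.
- transformer_mid (a point): Middle of a loose two-coil transformer, 116 x 64 x 98 mm, 1.6 kg, standing on the bench beyond the pot. Leave it.
- bottle_mid (a point): Middle of a loose grey bottle, 64 mm across, 180 mm tall, standing on the bench to the right of the base plate. Leave it.
- former_mid (a point): Middle of a loose card coil former (spool), 42 mm across, 58 mm tall, standing on the base plate in front of the header pipe. Leave it.
- screwdriver_grip (a point): Handle of a loose screwdriver, about 190 mm long, lying on the bench beyond the base plate. Leave it.

How it is judged (in metres and radians):
On the way, in this order (a step that is already met when the one before it is completed fails the run):
1. the supply valve is shut, its handle against the stop across the pipe (value of joint supply_valve above 1.44 rad), for 0.2 s.
2. the release valve is open, its handle against the stop along the pipe (value of joint release_valve below 0.13 rad), for 0.2 s.
3. the T-bar screw is backed off by three quarters of a turn (value of joint screw above 4.5 rad), for 0.2 s.
At the end, for the whole second after the job is handed in: supply handle across its pipe (within 7 degrees of the shut stop), release handle along its pipe (within 7 degrees of the open stop), screw backed off at least 4.5 rad from tight (value of joint supply_valve above 1.44 rad and value of joint release_valve below 0.13 rad and value of joint screw above 4.5 rad); the robot touches nothing.
It fails at once if the release valve is opened while the supply is not shut (value of joint release_valve below 1.1 rad and value of joint supply_valve below 1.3 rad).
It fails at once if the screw is slackened while the release valve is not open (value of joint screw above 0.35 rad and value of joint release_valve above 0.4 rad).
It fails at once if the gauge is knocked (contact force between any of the arm, the fingers and gauge above 8 N).
It fails at once if the transformer, bottle, coil former or screwdriver is shifted by more than 25 mm (distance of any of transformer_mid, bottle_mid, former_mid, screwdriver_grip from where it was at the start of the episode above 0.025 m).
It also fails if it takes over 72 s, if anything falls off the work surface, if the arm or the gripper's body presses on something with over 40 N, if the wrist force passes 120 N, or if a joint passes its speed limit or range.

### The arm

A 7-joint arm with a two-finger parallel gripper is mounted at the origin on the work surface. World frame = base frame: x ahead of the robot, y to its left, z up, the work surface at z = 0. Lengths are in mm, angles in rad, forces in N, time in s.
With the tool pointing down it reaches from about 425 to 925 mm from the base axis. Payload 6.8 kg.
Tool frame: the origin (TCP) lies at the very end of the fingers, on their centre line; the grasp point (between the pads) lies 19 mm behind it (ctrl.hold_point_z is the distance from the TCP to the grasp point, in mm); z points along the fingers, y is the direction in which the jaws open and shut (so a half turn about z gives the same grasp; the last joint's range is limited). The gripper opens to 85 mm and grips with 20 to 120 N. Pads are 22 mm wide; open, the fingers measure 114 mm over their backs; the gripper's body (76 mm by 85 mm) begins 54 mm behind the grasp point. The pads swing forward as they close: fully open they stand 13 mm farther back than shut.
Start: joints at [-1.339, 0.477, 0.022, 1.555, -0.011, 1.109, -0.083], TCP at [224.973, 636.423, 231.308] pointing down, gripper open.
Joint ranges: [-2.96, 2.96], [-0.34, 2.1], [-1.41, 1.46], [0.24, 2.44], [-1.37, 4.51], [0.17, 1.92], [-2.96, 2.96]. Speed limits (rad/s): [2.39, 2.39, 3.14, 3.14, 3.14, 3.14, 3.14].

### API

Orientations are given as a 3x3 rotation matrix whose columns are the frame's x, y, z axes.
In Python, from station import ctrl, eyes, finder gives the robot as it stands.
- The arm moves only by the tool drive_tool, never from a script. Its argument "plan" is a list of rows, each a list of 5 numbers: the closure, from -1 (fully open) to 1 (shut), so that 0 is half open, then the shift along the tool's x, y, z in mm, then the turn about the tool's z in rad. In form: [[fingers, tx, ty, tz, twist], ...]. A call has exactly 5 rows; each row is the pose to reach, as a shift and turn from the pose commanded when the call began, along the tool's axes at that moment; what a row does not reach only later rows make up. A row lasts 1/12 s, in which the tool goes at most 41.7 mm and 7.16 degrees, less where a joint would pass 70% of its speed; a pose out of reach is approached as far as the arm can. A call with a gripper value outside its range is refused whole. The fingers move at their own pace and stop on an object; "newtons" is the grip in N (left out, the last holds). Time passes only in rows, so rows that repeat a pose let the fingers close, or fill a call up. It gives the time, the measured TCP pose, the force and the opening at its end, in the units of the state.
- ctrl.read_state(): the state, without advancing time (a new reading comes with each control period).
- eyes.camera(name): name is "scene" or "top"; returns (picture, depth): 420x560x3 uint8, red, green, blue; 420x560 float32, mm along the optical axis (not along the pixel's ray), 0 where there is no reading.
- eyes.calibration(name): a dict with "intrinsics" (3x3 intrinsics, pixels), "k1" (the pictures are not rectified: a ray, as slopes to the right and down, at radius r is drawn at 1 + k1 r^2 times it, then the intrinsics apply), "eye" and "rotation" of the camera in the world. Camera axes: x right, y up, looking along -z (the intrinsics and any distortion apply to the point x, -y, -z); pixel columns grow to the right and rows downward; lengths in mm; the calibration is good to about 2 mm. A picture is of the moment at which its call begins. calibration takes no time and is no camera call.
- ctrl.hand_in(): hands the job in, once; it reports no verdict.
Trained networks look in the newest picture that a camera, given by its name, has taken for a name from the list of things; names that differ only in an ending like _2 or _b are one class to them, and where a whole thing is asked for, a point or a joint stands for the part that bears it (a point fixed in the world has none). Each returns a list of dicts, best first, with "conf" (0 to 1); they miss things now and then, are a little off and sometimes report something else, mostly with a low value. They report only what shows in the picture. A call takes as long as a camera call.
- finder.spot_in(camera, thing): "point" ([column, row] in pixels, amid what is visible of it).
- finder.outline_of(camera, thing): "region" (420x560 bool, what is visible of it) and "point" ([column, row] in pixels, amid what is visible of it).
The state is a dict: "time": time; "joints": joint angles; "joint_vel": joint speeds; "joint_efforts": joint torques, N m; "ee_pos": TCP position; "tcp_rot": TCP orientation; "contact_force": force on the tool from outside, world axes, zero at the start; "moment": the same for the moment, N m; "grip_width": finger opening in mm.
Only numpy, scipy, OpenCV 4.12 (cv2) and the standard library are available. Lean on these libraries where they do the work, as an engineer would, in place of code of your own. Each camera call takes 0.05 s, during which the arm holds its last target.

## Working session

There is one attempt and no reset: what is moved stays moved. The work goes in short steps, Python scripts to look and compute and a tool call to move; the robot and the scene stay as the last step left them, time stands still between calls to the robot, and variables do not carry over. Pictures are saved under pics/ and viewed, and the job is handed in when it is done.

Besides the shell and the picture viewer there is one more tool, called after "Emit:" as name([rows], argument=value, ...), one row to a line, values as JSON. drive_tool: Moves the arm, as the interface text tells. Its arguments: {"type":"object","properties":{"plan":{"type":"array"},"newtons":{"type":"number"}},"required":["plan"]}

```bash
ls; mkdir -p pics; python3 - <<'E'
from station import ctrl, eyes, finder
import cv2,numpy as np
s=ctrl.read_state(); print({k:np.round(v,3).tolist() for k,v in s.items()})
for n in("scene","top"):
    p,d=eyes.camera(n); cv2.imwrite(f"pics/{n}0.png",p[:,:,::-1]); np.save(f"pics/{n}0.npy",d)
    print(n,eyes.calibration(n))
E
```

```text
pics
{'time': 0.0, 'joints': [-1.339, 0.478, 0.022, 1.556, -0.012, 1.109, -0.083], 'joint_vel': [-0.0, -0.001, 0.0, -0.001, 0.0, -0.0, -0.001], 'joint_efforts': [-0.0, -59.645, 1.608, -28.119, 0.012, 0.009, -0.0], 'ee_pos': [224.776, 635.836, 230.329], 'tcp_rot': [[-0.943, 0.333, -0.001], [0.333, 0.943, -0.002], [-0.0, -0.002, -1.0]], 'contact_force': [0.392, 0.399, 0.702], 'moment': [-0.009, 0.042, 0.031], 'grip_width': 85.258}
scene {'intrinsics': array([[520.28281291,   0.        , 279.18804092],
       [  0.        , 520.28281291, 215.82170942],
       [  0.        ,   0.        ,   1.        ]]), 'k1': -0.17520987646495573, 'eye': array([1081.03438424, -899.81229243,  813.64167761]), 'rotation': array([[ 0.87887044, -0.2663334 ,  0.39579447],
       [ 0.4770589 ,  0.48849173, -0.73060977],
       [ 0.00124346,  0.83092861,  0.55637767]])}
top {'intrinsics': array([[431.23131428,   0.        , 271.25949597],
       [  0.        , 431.23131428, 209.17200859],
       [  0.        ,   0.        ,   1.        ]]), 'k1': 0.003048585764270313, 'eye': array([ 434.23315118,  -63.56025302, 1024.029382  ]), 'rotation': array([[ 0.0135841 ,  0.98051682, -0.19596491],
       [-0.99988822,  0.01454477,  0.00346392],
       [ 0.00624669,  0.19589595,  0.98060479]])}
```

View pics/scene0.png

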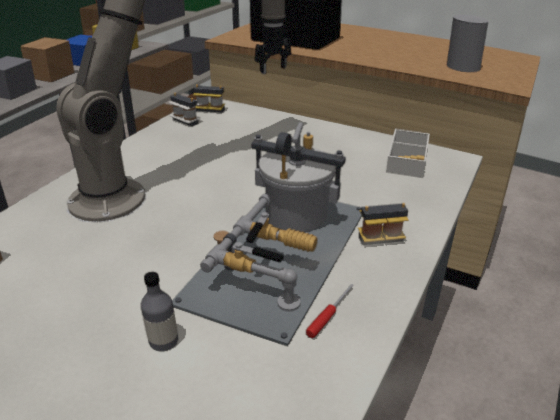

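View pics/top0.png

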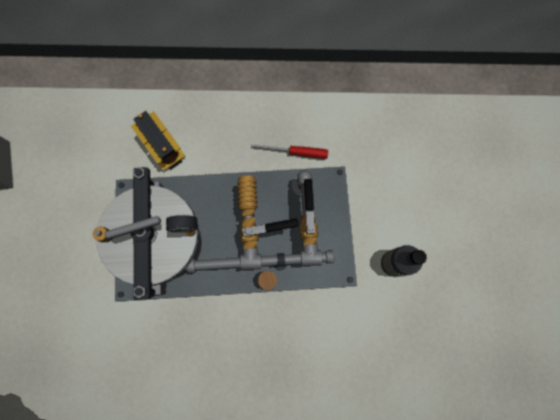

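The top view shows the skid's valves on the right. The supply leg (elbow) is at column ~308 with its handle nearly along +x. The release leg (brass silencer) is at ~250 with its handle across. The pot is on the left with the bar around (130,230) and the gauge at (181,222). Next I measure.

```bash
cat > h.py <<'E'
from station import ctrl, eyes, finder
import numpy as np, cv2
def proj(n,P):
    c=eyes.calibration(n); q=(np.atleast_2d(P)-c["eye"])@c["rotation"]
    s=np.c_[q[:,0],-q[:,1]]/-q[:,2:3]; s=s*(1+c["k1"]*(s**2).sum(1,keepdims=True))
    K=c["intrinsics"]; return s*[K[0,0],K[1,1]]+K[:2,2]
def ray(n,uv):
    c=eyes.calibration(n);K=c["intrinsics"]
    d=(np.atleast_2d(uv)-K[:2,2])/[K[0,0],K[1,1]]; s=d.copy()
    for _ in range(20): s=d/(1+c["k1"]*(s**2).sum(1,keepdims=True))
    return c["eye"],np.c_[s[:,0],-s[:,1],-np.ones(len(s))]@c["rotation"].T
def atz(n,uv,z):
    e,r=ray(n,uv); return e+r*((z-e[2])/r[:,2:3])
def atd(n,uv,depth):
    e,r=ray(n,uv); return e+r*np.reshape(depth,(-1,1))
E
python3 - <<'E'
from h import *
Z=dict(supply_stem=135,supply_grip=135,release_stem=135,release_grip=135,bar_mid=264,bar_end=264,skid=None,gauge=None,bottle_mid=90,former_mid=41,transformer_mid=49,screwdriver_grip=12)
for n in("top","scene"):
    p,d=eyes.camera(n)
    for t,z in Z.items():
        for r in finder.spot_in(n,t)[:2]:
            u=r["point"]; dd=d[int(u[1]),int(u[0])]
            print(n,t,round(r["conf"],2),np.round(u,1), "atz",np.round(atz(n,u,z)[0]) if z else "", "depth",np.round(atd(n,u,dd)[0]))
p,d=eyes.camera("top")
cv2.imwrite("pics/topz.png",cv2.resize(p[150:320,80:370,::-1],None,fx=2.75,fy=2.75,interpolation=cv2.INTER_CUBIC))
E
```

```text
top supply_stem 0.58 [308.1 218.7] atz [ 593. -144.  135.] depth [ 593. -144.  133.]
top supply_grip 0.65 [310.1 206.6] atz [ 619. -148.  135.] depth [ 618. -148.  139.]
top supply_grip 0.4 [250.5 225.3] atz [577. -24. 135.] depth [582. -22. 104.]
top release_stem 0.61 [251.8 227.2] atz [573. -27. 135.] depth [574. -27. 131.]
top release_stem 0.45 [402.6 261.8] atz [ 506. -338.  135.] depth [ 506. -341.  127.]
top release_grip 0.97 [270.7 229.1] atz [570. -66. 135.] depth [569. -66. 139.]
top bar_mid 0.82 [134.5 228.2] atz [548. 176. 264.] depth [547. 174. 271.]
top bar_end 0.8 [136.3 229.6] atz [546. 173. 264.] depth [545. 171. 270.]
top skid 0.69 [216.2 237.3] atz  depth [567.  62.  10.]
top skid 0.52 [309.7 205.8] atz  depth [ 619. -147.  140.]
top gauge 0.56 [181.4 224.8] atz  depth [550.  87. 298.]
top bottle_mid 0.58 [402.6 261.7] atz [ 509. -352.   90.] depth [ 506. -341.  127.]
top bottle_mid 0.33 [135.4 228.6] atz [573. 229.  90.] depth [546. 173. 270.]
top former_mid 0.54 [267.6 281.1] atz [466. -61.  41.] depth [465. -61.  69.]
top transformer_mid 0.83 [158.9 137.4] atz [7
[... 918 characters left out ...]
.76 [285.2 145.3] atz  depth [570.  73. 276.]
scene gauge 0.75 [159.  316.4] atz  depth [ 537. -383.  102.]
scene bottle_mid 0.68 [283.4 146.3] atz [391. 401.  90.] depth [569.  65. 277.]
scene bottle_mid 0.65 [155.6 317.4] atz [ 524. -380.   90.] depth [ 533. -388.  101.]
scene former_mid 0.5 [219.5 235.7] atz [442. -37.  41.] depth [464. -67.  68.]
scene transformer_mid 0.82 [380.6 221.5] atz [783. 208.  49.] depth [793. 170.  75.]
scene transformer_mid 0.32 [282.5 245.6] atz [606.  -6.  49.] depth [583.  38.  11.]
scene screwdriver_grip 0.95 [322.5 316. ] atz [ 779. -145.   12.] depth [ 784. -156.   24.]
scene screwdriver_grip 0.5 [260. 266.] atz [574. -62.  12.] depth [ 629. -152.   99.]
```

View pics/topz.png

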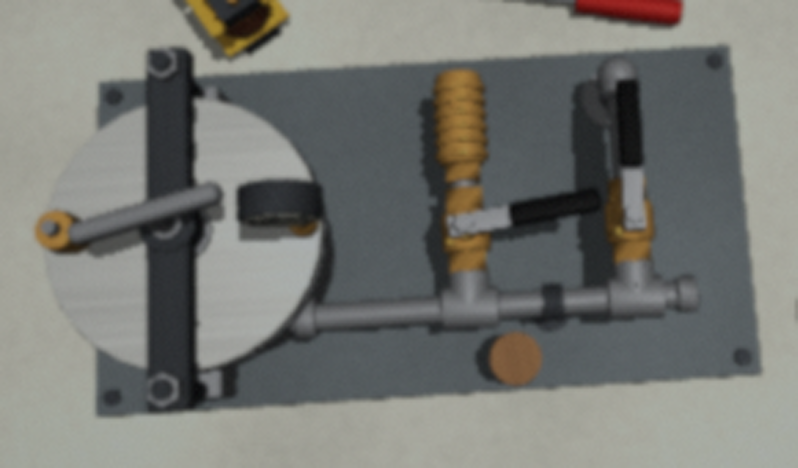

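The zoom shows plate corners at (98,82), (728,46), (761,374) and (97,415). The nuts are at (165,62) and (163,390), and the bar runs from about (75,234) to (213,191). The supply handle is close to +x and the release handle points right (-y). Now I fit the skid pose.

```bash
python3 - <<'E'
from h import *
z=lambda a:np.array(a,float)/2.75+[80-.0,150]-.5+.5/2.75
C=atz("top",z([(98,82),(728,46),(761,374),(97,415)]),12)[:,:2]
# skid coords: up=+x, left=+y
S=np.array([(145,280),(145,-280),(-145,-280),(-145,280)],float)
A,B=S-S.mean(0),C-C.mean(0)
th=np.arctan2((A[:,0]*B[:,1]-A[:,1]*B[:,0]).sum(),(A*B).sum()); R=np.array([[np.cos(th),-np.sin(th)],[np.sin(th),np.cos(th)]])
o=C.mean(0); print("th",th,"o",o,"resid",np.round(B-A@R.T,1).tolist())
w=lambda x,y:o+R@[x,y]
N=atz("top",z([(165,62),(163,390)]),233)[:,:2]; print("nuts mid",N.mean(0),"dir",N[0]-N[1],"pot",w(0,140))
print("gauge",w(0,52))
E_=atz("top",z([(75,234),(213,191)]),273)[:,:2];print("bar",E_,E_.mean(0),np.linalg.norm(E_[0]-E_[1]),np.arctan2(*(E_[1]-E_[0])[::-1]))
H=atz("top",z([(630,85),(627,165)]),141)[:,:2];print("sup grip ends",H.tolist())
H=atz("top",z([(634,228),(462,225)]),141)[:,:2];print("stems vis",H.tolist())
H=atz("top",z([(510,216),(599,200)]),141)[:,:2];print("rel grip ends",H.tolist())
p,d=eyes.camera("top")
# depth clusters
v,u=np.mgrid[0:420,0:560]; P=atd("top",np.c_[u.ravel(),v.ravel()],d.ravel()); P=P[d.ravel()>0]
for nm,lo,hi,box in(("handles",132,147,(500,700,-260,20)),("bar",262,282,(450,700,100,260)),("gauge",240,305,(500,600,40,118))):
    m=(P[:,2]>lo)&(P[:,2]<hi)&(P[:,0]>box[0])&(P[:,0]<box[1])&(P[:,1]>box[2])&(P[:,1]<box[3])
    Q=P[m]
    for sel in ([Q[:,1]<-115,Q[:,1]>-115] if nm=="handles" else [Q[:,2]>0]):
        q=Q[sel][:,:2]; 
        if len(q)>5: print(nm,len(q),"rect",cv2.minAreaRect(q.astype(np.float32)),"mean",q.mean(0),Q[sel][:,2].mean())
E
```

```text
th 0.07543735244461133 o [581.60554863  22.00043757] resid [[-1.0, -0.9], [-1.6, 1.8], [0.8, 1.6], [1.8, -2.4]]
nuts mid [549.00095959 176.93929889] dir [222.27742109  15.00600816] pot [571.0543334  161.60227086]
gauge [577.68652583  73.85254708]
bar [[534.36552361 220.71361304]
 [563.40436604 134.90000111]] [548.88494483 177.80680708] 90.59376558613954 -1.2444977835787874
sup grip ends [[673.5820929254186, -145.26173495693706], [610.7411078596107, -142.765604115785]]
stems vis [[562.5369805307737, -147.88491563775074], [562.9376538685735, -18.609815621482916]]
rel grip ends [[570.2958492702427, -54.553782384113305], [583.4828131999777, -121.53684571967304]]
handles 424 rect ((620.1320190429688, -136.1799774169922), (115.20878601074219, 40.25127029418945), 0.4691919982433319) mean [ 622.76580724 -144.31732743] 138.0247890929814
handles 382 rect ((572.808349609375, -62.065399169921875), (18.008832931518555, 109.65042877197266), 11.892333030700684) mean [573.63497888 -67.00444453] 138.00469079847733
bar 502 rect ((551.220947265625, 164.16162109375), (31.47820472717285, 125.37831115722656), 6.36442232131958) mean [548.47070712 173.95571471] 270.7167748506404
gauge 503 rect ((555.2962036132812, 91.47525787353516), (24.392866134643555, 53.21152877807617), 4.728322505950928) mean [553.46941239  88.3121691 ] 287.84773745845445
```

```bash
python3 - <<'E'
from h import *
p,d=eyes.camera("top")
v,u=np.mgrid[0:420,0:560]; P=atd("top",np.c_[u.ravel(),v.ravel()],d.ravel())
g=p.reshape(-1,3).astype(int)
m=(P[:,2]>5)&(P[:,2]<18)&(P[:,0]>380)&(P[:,0]<760)&(P[:,1]>-300)&(P[:,1]<380)&(d.ravel()>0)
M=m.reshape(420,560).astype(np.uint8); M=cv2.morphologyEx(M,cv2.MORPH_OPEN,np.ones((3,3)))
q=P[(M>0).ravel()][:,:2].astype(np.float32)
print(cv2.minAreaRect(q), np.median(P[m][:,2]))
for uv in [(116,180),(344,167),(356,286),(116,300),(230,240)]:
    print(uv, proj("top",atz("top",uv,12)), atz("top",uv,12), atd("top",uv,d[uv[1],uv[0]]))
print(cv2.boxPoints(cv2.minAreaRect(q)))
for s in [(560,38),(581,22)]:
  th=.0754;c,S=np.cos(th),np.sin(th)
  print(proj("top",[(s[0]+c*x-S*y,s[1]+S*x+c*y,12) for x,y in[(145,280),(145,-280),(-145,-280),(-145,280)]]).round())
E
```

```text
((581.8871459960938, 21.333526611328125), (290.6595458984375, 559.1314697265625), 4.361541271209717) 10.621193987649235
(116, 180) [[116. 180.]] [[702.8734047  309.44558011  12.        ]] [[703.14082371 309.81689026  10.99257129]]
(344, 167) [[344. 167.]] [[ 744.1805516  -243.42092635   12.        ]] [[ 744.62107004 -243.67655664   10.56163462]]
(356, 286) [[356. 286.]] [[ 458.16285008 -265.61155914   12.        ]] [[ 458.55520445 -268.92441794   -4.59336186]]
(116, 300) [[116. 300.]] [[419.07872922 285.55967968  12.        ]] [[419.05535137 286.0982468   10.43880082]]
(230, 240) [[230. 240.]] [[560.91180012  29.14057518  12.        ]] [[561.29549094  29.42135223   8.93471322]]
[[ 415.71732  289.03735]
 [ 458.23917 -268.4749 ]
 [ 748.057   -246.3703 ]
 [ 705.53516  311.14197]]
[[108. 188.]
 [339. 174.]
 [350. 295.]
 [106. 311.]]
[[115. 179.]
 [345. 166.]
 [357. 286.]
 [114. 302.]]
```

```bash
python3 - <<'E'
from h import *
s=ctrl.read_state(); R=s["tcp_rot"]; t=s["ee_pos"]
pts=np.array([t, t-R[:,2]*60+R[:,1]*45, t-R[:,2]*60-R[:,1]*45])
p,d=eyes.camera("scene")
th=.0758;c,S=np.cos(th),np.sin(th)
W=lambda x,y,z:(581.7+c*x-S*y,21.5+S*x+c*y,z)
K=[W(x,y,12) for x,y in[(145,280),(145,-280),(-145,-280),(-145,280)]]+[W(100*np.cos(a),140+100*np.sin(a),180) for a in np.arange(0,6.28,.4)]+[W(0,140,273),W(0,140,264),W(112,140,235),W(-112,140,235),W(0,52,299),W(0,215,234),W(0,-60,141),W(0,-190,141)]
for n in("scene","top"):
    p,_=eyes.camera(n); im=cv2.resize(p[:,:,::-1],None,fx=2,fy=2,interpolation=cv2.INTER_CUBIC)
    for i,q in enumerate(proj(n,K+list(pts))):
        cv2.circle(im,tuple(int(a) for a in np.round(q*2)),3,(0,0,255) if i<4 else (0,255,0) if i<20 else (255,0,255),-1)
    im=im[0:600,160:960] if n=="scene" else im[240:640,160:760]
    cv2.imwrite(f"pics/ov_{n}.png",im)
E
```

```text
(no output)
```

View pics/ov_scene.png

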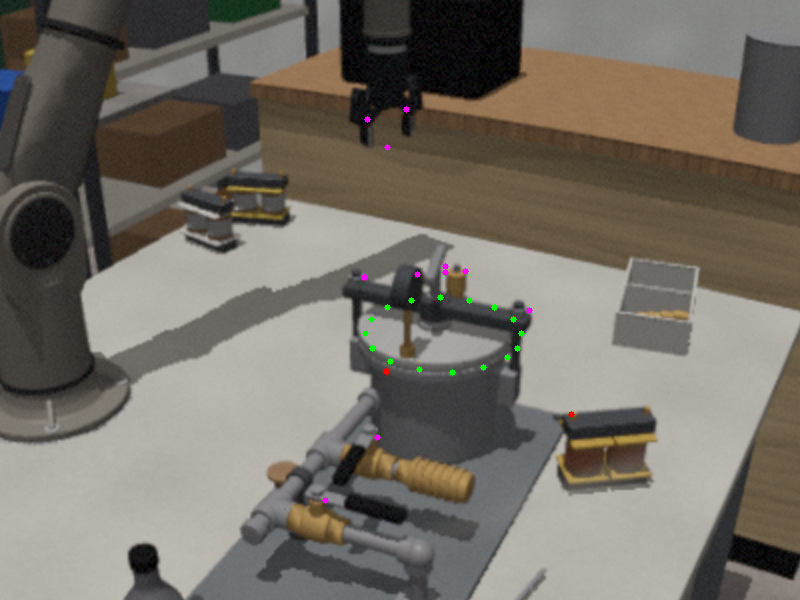

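View pics/ov_top.png

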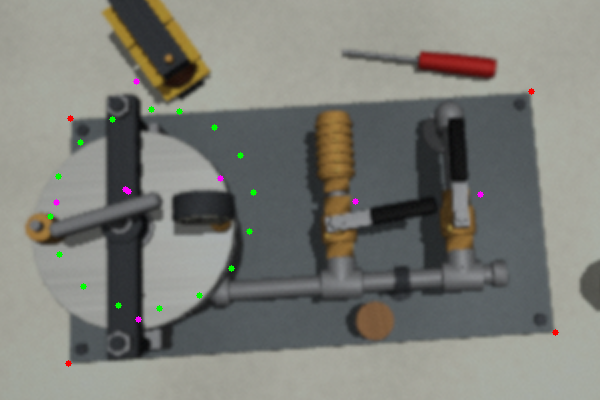

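```bash
python3 - <<'E'
from h import *
for n in("scene","top"):
    p,d=eyes.camera(n)
    v,u=np.mgrid[0:420,0:560]; P=atd(n,np.c_[u.ravel(),v.ravel()].astype(float),d.ravel()); P[d.ravel()==0]=np.nan
    np.save(f"pics/P_{n}.npy",P.reshape(420,560,3))
    def st(nm,x0,x1,y0,y1,z0,z1):
        m=(P[:,0]>x0)&(P[:,0]<x1)&(P[:,1]>y0)&(P[:,1]<y1)&(P[:,2]>z0)&(P[:,2]<z1)
        q=P[m]
        if len(q): print(n,nm,len(q),"mean",q.mean(0).round(1),"lo",np.percentile(q,2,axis=0).round(0)[:2],"hi",np.percentile(q,98,axis=0).round(0)[:2])
    for z in(20,60,100,140,160): st(f"bottle{z}",440,600,-450,-270,z,z+25)
    st("lid",420,700,50,300,174,186)
    st("bridge",420,700,80,260,210,222)
    st("studs",420,700,80,260,226,240)
    st("potwall",420,700,20,300,60,140)
    st("gauge",480,640,20,120,240,305)
    st("former",420,520,-110,-20,62,75)
    st("plate",380,800,-300,350,7,15)
    st("transf",720,860,120,260,90,105)
    st("transf0",720,860,120,260,8,60)
    st("bench",300,900,-400,400,-15,3)
E
```

```text
scene bottle20 255 mean [ 531.7 -379.7   33.4] lo [ 501. -395.] hi [ 546. -347.]
scene bottle60 291 mean [ 530.9 -379.6   72.7] lo [ 499. -395.] hi [ 546. -347.]
scene bottle100 454 mean [ 526.9 -375.1  114. ] lo [ 493. -393.] hi [ 544. -340.]
scene bottle140 131 mean [ 519.9 -367.6  151.3] lo [ 507. -375.] hi [ 526. -355.]
scene bottle160 199 mean [ 517.  -365.3  175. ] lo [ 501. -376.] hi [ 528. -350.]
scene lid 1487 mean [560.1 141.4 180. ] lo [456.  80.] hi [648. 204.]
scene bridge 598 mean [563.2 174.  215.8] lo [435.  87.] hi [674. 246.]
scene studs 133 mean [559.2 167.1 231.2] lo [434.  84.] hi [669. 250.]
scene potwall 2110 mean [575.  118.4 102.9] lo [442.  40.] hi [668. 184.]
scene gauge 325 mean [562.5  78.4 277.1] lo [547.  61.] hi [571. 110.]
scene former 126 mean [469.2 -69.2  69.4] lo [448. -98.] hi [515. -45.]
scene plate 10088 mean [623.3 -86.1  11.5] lo [ 465. -259.] hi [743. 264.]
scene transf 453 mean [790.9 194.6  97.5] lo [740. 155.] hi [841. 236.]
scene transf0 709 mean [793.1 180.4  34.1] lo [735. 150.] hi [845. 218.]
scene bench 28675 mean [ 6.632e+02 -1.531e
[... 448 characters left out ...]
lid 5110 mean [544.6 177.9 178.9] lo [462.  91.] hi [636. 267.]
top bridge 1767 mean [543.8 178.7 216.7] lo [427. 158.] hi [663. 246.]
top studs 248 mean [543.5 187.8 231.2] lo [430. 162.] hi [668. 256.]
top potwall 596 mean [494.9  91.6 104.5] lo [434.  24.] hi [664. 174.]
top gauge 511 mean [553.5  88.6 287.7] lo [543.  66.] hi [567. 117.]
top former 284 mean [466.7 -60.5  68.8] lo [448. -79.] hi [485. -42.]
top plate 15366 mean [584.7 -40.3  10.7] lo [ 435. -251.] hi [733. 277.]
top transf 774 mean [788.1 201.9  97. ] lo [739. 161.] hi [838. 244.]
top transf0 260 mean [750.7 173.5  27.6] lo [732. 149.] hi [788. 203.]
top bench 48969 mean [576.6 -21.9  -1.4] lo [ 306. -389.] hi [891. 391.]
```

```bash
python3 - <<'E'
from h import *
p,d=eyes.camera("scene")
cv2.imwrite("pics/sz.png",cv2.resize(p[115:315,185:385,::-1],None,fx=3,fy=3,interpolation=cv2.INTER_CUBIC))
E
```

```text
(no output)
```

View pics/sz.png

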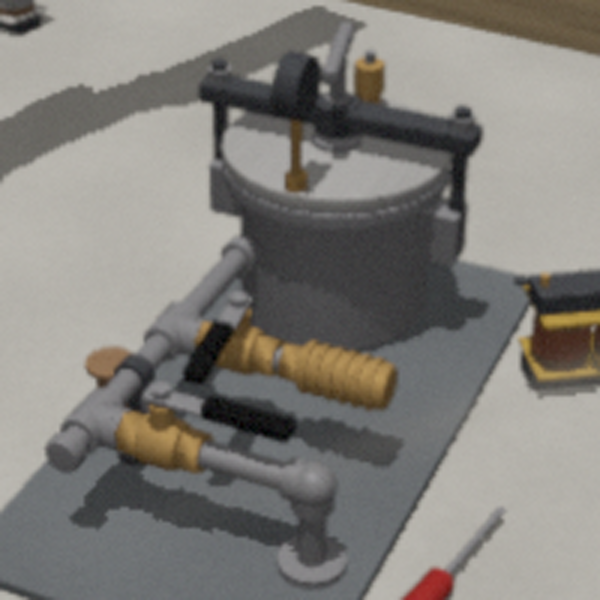

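```bash
python3 - <<'E'
from h import *
F={"stud-x 235":((219,64),(163,390)),"stud+x 235":((462,112),(165,62)),"supend 138":((293,430),(628,85)),"relend 138":((195,370),(599,200)),"former 70":((107,360),(515,358)),"barfar 268":((343,27),(73,234)),"safety 234":((370,55),(48,230)),"elbow":((318,478),(617,72)),
"scrtip 3":((502,512),((252-80)*2.75,(147-150)*2.75))}
for k,(s,t) in F.items():
    s=np.array(s)/3+[185,115]-.33; t=np.array(t)/2.75+[80,150]-.32
    e1,r1=ray("scene",s);e2,r2=ray("top",t);r1=r1[0]/np.linalg.norm(r1);r2=r2[0]/np.linalg.norm(r2)
    a=np.linalg.lstsq(np.c_[r1,-r2],e2-e1,rcond=None)[0]; p1=e1+a[0]*r1;p2=e2+a[1]*r2
    print(k,((p1+p2)/2).round(1),"gap",(p1-p2).round(1))
E
```

```text
stud-x 235 [437.5 169.7 231. ] gap [-0.7 -0.5 -0.2]
stud+x 235 [660.7 185.  231.5] gap [0.1 0.1 0.1]
supend 138 [ 677.2 -143.6  132.6] gap [2.6 1.9 0.5]
relend 138 [ 584.7 -121.2  138.1] gap [1.4 1.  0.2]
former 70 [465.5 -61.1  68. ] gap [-3.7 -2.9 -0.1]
barfar 268 [533.3 222.9 266.5] gap [-3.6 -2.5 -1.4]
safety 234 [542.5 255.9 228.1] gap [-0.5 -0.4 -0.2]
elbow [ 697.1 -139.1   93.9] gap [-0.1 -0.1 -0. ]
scrtip 3 [795.3 -16.1   6.8] gap [1.2 0.8 0.5]
```

```bash
python3 - <<'E'
from h import *
for nm,s,z in [("flange",(313,566),18),("elbow top",(318,462),112),("plate corner+x+y",(535,287),12),("potbase front",(340,345),12)]:
    print(nm,atz("scene",np.array(s)/3+[185,115]-.33,z).round(1))
t=lambda a:np.array(a)/2.75+[80,150]-.32
print("flange top-left edge",atz("top",t((583,103)),18),"top lid c", atz("top",t((186,234)),180))
p,_=eyes.camera("scene")
cv2.imwrite("pics/sfl.png",cv2.resize(p[230:350,150:350,::-1],None,fx=4,fy=4,interpolation=cv2.INTER_CUBIC))
E
```

```text
flange [[ 699.6 -149.6   18. ]]
elbow top [[ 698.7 -142.9  112. ]]
plate corner+x+y [[705.6 290.8  12. ]]
potbase front [[586.4 118.6  12. ]]
flange top-left edge [[ 690.03377539 -115.47261716   18.        ]] top lid c [[547.90343753 176.72058162 180.        ]]
```

View pics/sfl.png

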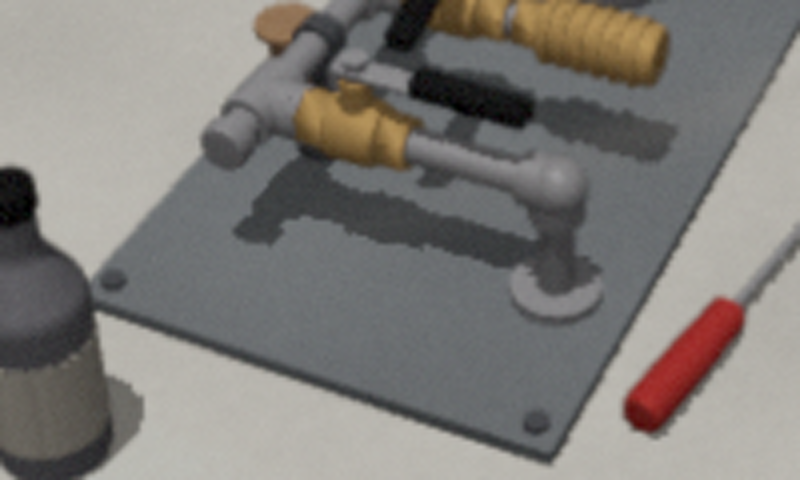

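```bash
python3 - <<'E'
from h import *
for s in [(287.3,344.5),(173.3,303.5),(362.5,210)]:
    print(atz("scene",s,12).round(1),atz("scene",s,0).round(1))
# PC of plate in both
for n in("scene","top"):
    P=np.load(f"pics/P_{n}.npy").reshape(-1,3); print(n,np.isnan(P).mean())
E
```

```text
[[ 750.2 -253.6   12. ]] [[ 745.3 -243.9    0. ]]
[[ 471.  -269.8   12. ]] [[ 461.9 -260.4    0. ]]
[[703.7 291.8  12. ]] [[698.  309.6  -0. ]]
scene 0.007899659863945578
top 0.004226190476190476
```

Both cameras triangulate to within about 4 mm, so I'll use those points and treat the plate outline only as a yaw check:

| Item | Position (mm) | Note |
|---|---|---|
| Pot axis | (549, 177) | |
| Supply stem | ≈(575, -150) | handle open |
| Release stem | ≈(565, -20) | handle shut |
| Skid yaw | ≈4.3° | |

I'll push each handle with closed fingers, starting on the supply handle's +y side.

```bash
cat >> h.py <<'E'
def yaw(): 
    R=ctrl.read_state()["tcp_rot"]; return np.degrees(np.arctan2(R[1][1],R[0][1]))
def to(x,y,z,yw=None):
    s=ctrl.read_state();R=np.array(s["tcp_rot"]);t=R.T@(np.array([x,y,z])-s["ee_pos"])
    tw=0 if yw is None else -np.radians((yw-yaw()+180)%360-180)
    print("to",(x,y,z,yw),"shift",t.round(1),"twist",round(tw,3)); return t
def st():
    s=ctrl.read_state(); print("t",round(s["time"],2),"pos",np.round(s["ee_pos"],1),"yaw",round(yaw(),1),"F",np.round(s["contact_force"],1),"w",round(s["grip_width"],1),"j",np.round(s["joints"],2))
def arc(S,r,off,phis,z,yoff):
    for f in phis:
        a=np.radians(f);u=np.array([np.cos(a),np.sin(a)]);n=np.array([-u[1],u[0]]);c=np.array(S)+r*u+off*n
        to(*c.round(1),z,f+yoff)
E
python3 - <<'E'
from h import *
st();to(225,636,370);to(400,380,370,93);to(645,-105,370,93)
E
```

```text
t 1.9 pos [225.  636.4 231.3] yaw 70.5 F [0.3 0.2 0.1] w 85.5 j [-1.34  0.48  0.02  1.56 -0.01  1.11 -0.08]
to (225, 636, 370, None) shift [  -0.2   -0.4 -138.7] twist 0
to (400, 380, 370, 93) shift [-250.5 -183.4 -138.7] twist -0.392
to (645, -105, 370, 93) shift [-643.1 -559.  -138.7] twist -0.392
```

Emit:
drive_tool([
  [1, 0, 0, -40, 0],
  [1, 0, 0, -80, 0],
  [1, -15, -10, -115, -0.1],
  [1, -45, -33, -139, -0.2],
  [1, -75, -58, -139, -0.3],
], newtons=60)

```text
time: 2.32
ee_pos: [275.8, 559.6, 375.9]
tcp_rot: [[-1.0, 0.031, 0.003], [0.031, 0.999, 0.009], [-0.002, 0.009, -1.0]]
contact_force: [1.9, 0.3, 0.4]
grip_width: 25.7
```

```bash
python3 - <<'E'
from h import *
st();to(645,-105,370,93)
E
```

```text
t 2.32 pos [275.8 559.6 375.9] yaw 88.2 F [1.9 0.3 0.4] w 25.7 j [-1.21  0.29 -0.    1.5  -0.    1.34  0.33]
to (645, -105, 370, 93) shift [-389.4 -653.     0.8] twist -0.083
```

Emit:
drive_tool([
  [1, -20, -34, 0, 0],
  [1, -40, -68, 0, 0],
  [1, -60, -102, 0, 0],
  [1, -80, -136, 0, 0],
  [1, -100, -170, 0, 0],
])

```text
time: 2.73
ee_pos: [370.1, 381.0, 370.6]
tcp_rot: [[-0.999, 0.04, 0.0], [0.04, 0.999, 0.001], [-0.0, 0.001, -1.0]]
contact_force: [0.4, 0.4, 0.2]
grip_width: 0.3
```

Emit:
drive_tool([
  [1, -20, -34, 0, 0],
  [1, -40, -68, 0, 0],
  [1, -60, -102, 0, 0],
  [1, -80, -136, 0, 0],
  [1, -100, -170, 0, 0],
])

```text
time: 3.15
ee_pos: [463.2, 207.1, 370.7]
tcp_rot: [[-0.999, 0.04, 0.001], [0.04, 0.999, 0.001], [-0.001, 0.001, -1.0]]
contact_force: [0.1, 0.2, 0.1]
grip_width: -0.3
```

Emit:
drive_tool([
  [1, -20, -34, 0, 0],
  [1, -40, -68, 0, 0],
  [1, -60, -102, 0, 0],
  [1, -80, -136, 0, 0],
  [1, -100, -170, 0, 0],
])

```text
time: 3.57
ee_pos: [556.3, 33.4, 370.7]
tcp_rot: [[-0.999, 0.04, 0.001], [0.04, 0.999, 0.0], [-0.001, 0.0, -1.0]]
contact_force: [1.2, 0.1, 0.0]
grip_width: 0.3
```

```bash
python3 - <<'E'
from h import *
st();to(645,-105,250,93)
E
```

```text
t 3.57 pos [556.3  33.4 370.7] yaw 87.7 F [1.2 0.1 0. ] w 0.3 j [-0.52  0.18  0.42  1.67 -0.08  1.3   1.44]
to (645, -105, 250, 93) shift [ -94.  -134.8  120.7] twist -0.092
```

Emit:
drive_tool([
  [1, -22, -32, 5, -0.03],
  [1, -44, -64, 20, -0.06],
  [1, -66, -90, 45, -0.09],
  [1, -82, -110, 75, -0.09],
  [1, -86, -122, 100, -0.09],
])

```text
time: 3.98
ee_pos: [638.2, -93.6, 268.5]
tcp_rot: [[-0.999, -0.047, 0.001], [-0.047, 0.999, -0.002], [-0.001, -0.002, -1.0]]
contact_force: [0.0, -0.2, -0.3]
grip_width: 0.0
```

Emit:
drive_tool([
  [1, 0, 0, 0, 0],
  [1, 0, 0, 0, 0],
  [1, 0, 0, 0, 0],
  [1, 0, 0, 0, 0],
  [1, 0, 0, 0, 0],
])

```text
time: 4.4
ee_pos: [637.7, -88.8, 272.4]
tcp_rot: [[-0.999, -0.052, 0.003], [-0.052, 0.999, 0.001], [-0.003, 0.001, -1.0]]
contact_force: [0.8, 0.8, 0.4]
grip_width: 0.3
```

```bash
python3 - <<'E'
from h import *
st();to(645,-105,250,93)
s=ctrl.read_state();R=np.array(s["tcp_rot"]);t=np.array(s["ee_pos"])
ims=[]
for n,c in(("scene",(185,115)),("top",(200,100))):
    p,_=eyes.camera(n); im=cv2.resize(p[c[1]:c[1]+200,c[0]:c[0]+130,::-1],None,fx=3,fy=3,interpolation=cv2.INTER_CUBIC)
    q=proj(n,[t,t-R[:,2]*60])
    for a in q: cv2.circle(im,tuple(int(b) for b in (a-c)*3),3,(0,0,255),-1)
    ims.append(im)
cv2.imwrite("pics/chk1.png",np.hstack(ims))
E
```

```text
t 4.4 pos [637.7 -88.8 272.4] yaw 93.0 F [0.8 0.8 0.4] w 0.3 j [-0.29  0.41  0.45  1.61 -0.19  1.16  1.83]
to (645, -105, 250, 93) shift [ -6.4 -16.6  22.4] twist -0.0
```

View pics/chk1.png

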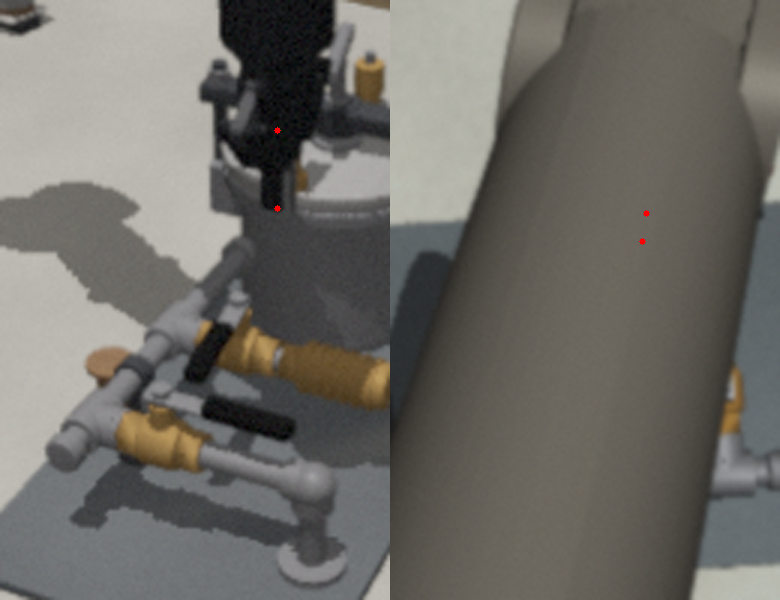

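The scene view shows the closed fingertips at (277,208), right on the projected TCP. So the camera and robot agree. Next I descend beside the supply handle.

Emit:
drive_tool([
  [1, -6, -16, 35, 0],
  [1, -6, -16, 70, 0],
  [1, -6, -16, 105, 0],
  [1, -6, -16, 135, 0],
  [1, -6, -16, 149, 0],
])

```text
time: 4.92
ee_pos: [641.6, -104.7, 117.8]
tcp_rot: [[-0.999, -0.051, -0.005], [-0.051, 0.999, 0.001], [0.005, 0.001, -1.0]]
contact_force: [-0.7, -0.3, -0.5]
grip_width: -0.1
```

```bash
python3 - <<'E'
from h import *
st();arc((575,-149.5),72,23,range(3,-100,-10),124,90)
p,_=eyes.camera("scene"); cv2.imwrite("pics/c2.png",cv2.resize(p[165:315,185:385,::-1],None,fx=4,fy=4,interpolation=cv2.INTER_CUBIC))
E
```

```text
t 4.92 pos [ 641.6 -104.7  117.8] yaw 92.9 F [-0.7 -0.3 -0.5] w -0.1 j [-0.21  0.58  0.4   1.73 -0.28  0.89  1.92]
to (np.float64(645.7), np.float64(-122.8), 124, 93) shift [ -3.1 -18.3  -6.2] twist -0.001
to (np.float64(649.3), np.float64(-135.4), 124, 83) shift [ -6.1 -31.1  -6.3] twist 0.173
to (np.float64(650.6), np.float64(-148.6), 124, 73) shift [ -6.7 -44.3  -6.3] twist 0.348
to (np.float64(649.6), np.float64(-161.7), 124, 63) shift [ -5.  -57.3  -6.3] twist 0.522
to (np.float64(646.3), np.float64(-174.5), 124, 53) shift [ -1.1 -70.   -6.3] twist 0.697
to (np.float64(640.9), np.float64(-186.5), 124, 43) shift [  4.9 -81.7  -6.3] twist 0.871
to (np.float64(633.5), np.float64(-197.4), 124, 33) shift [ 12.9 -92.2  -6.2] twist 1.046
to (np.float64(624.3), np.float64(-206.8), 124, 23) shift [  22.5 -101.1   -6.2] twist 1.22
to (np.float64(613.6), np.float64(-214.5), 124, 13) shift [  33.6 -108.2   -6.2] twist 1.395
to (np.float64(601.7), np.float64(-220.2), 124, 3) shift [  45.8 -113.3   -6.1] twist 1.569
to (np.float64(589.1), np.float64(-223.8), 124, -7) shift [  58.6 -116.3   -6. ] twist 1.744
```

View pics/c2.png

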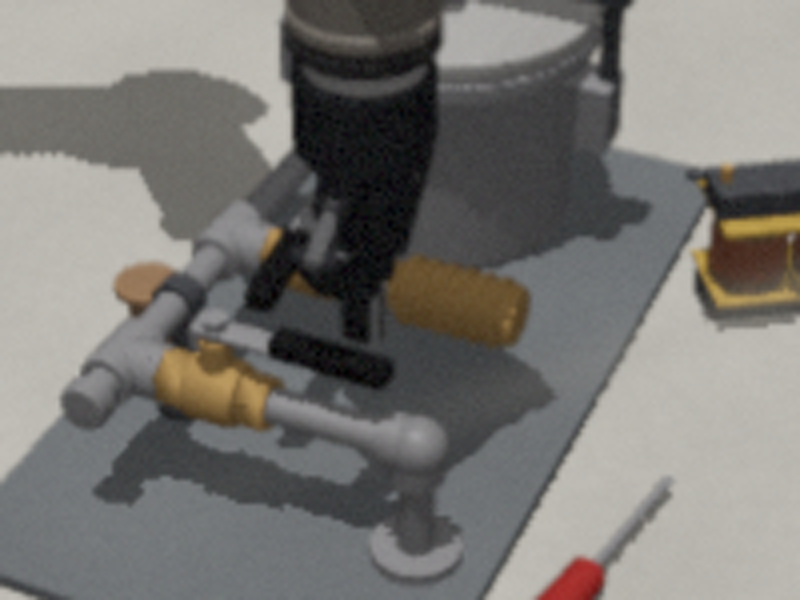

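Emit:
drive_tool([
  [1, -2, -10, 0, 0],
  [1, -3, -18, 0, 0],
  [1, -5, -25, 0, 0.087],
  [1, -6, -31, 0, 0.173],
  [1, -7, -37.5, 0, 0.26],
])

```text
time: 5.38
ee_pos: [653.9, -143.1, 123.9]
tcp_rot: [[-0.977, 0.212, 0.003], [0.212, 0.977, 0.002], [-0.003, 0.002, -1.0]]
contact_force: [-1.6, 4.1, -0.2]
grip_width: 0.0
```

```bash
python3 - <<'E'
from h import *
st();arc((575,-149.5),72,23,[-12,-18,-24,-30,-36,-42],123,90)
E
```

```text
t 5.38 pos [ 653.9 -143.1  123.9] yaw 77.7 F [-1.6  4.1 -0.2] w 0.0 j [-0.2   0.61  0.46  1.69 -0.33  0.92  1.76]
to (np.float64(650.2), np.float64(-142.0), 123, 78) shift [3.8 0.3 0.8] twist -0.005
to (np.float64(650.6), np.float64(-149.9), 123, 72) shift [ 1.8 -7.3  0.8] twist 0.1
to (np.float64(650.1), np.float64(-157.8), 123, 66) shift [  0.6 -15.2   0.8] twist 0.205
to (np.float64(648.9), np.float64(-165.6), 123, 60) shift [  0.1 -23.    0.8] twist 0.31
to (np.float64(646.8), np.float64(-173.2), 123, 54) shift [  0.5 -30.9   0.8] twist 0.414
to (np.float64(643.9), np.float64(-180.6), 123, 48) shift [  1.8 -38.8   0.8] twist 0.519
```

Contact force is 4 N, as expected, so I continue the sweep.

Emit:
drive_tool([
  [1, 2, -7, 0, 0.1],
  [1, 1, -15, 0, 0.205],
  [1, 1, -23, 0, 0.31],
  [1, 1, -31, 0, 0.415],
  [1, 2, -39, 0, 0.52],
])

```text
time: 5.8
ee_pos: [645.5, -180.9, 124.6]
tcp_rot: [[-0.743, 0.67, 0.007], [0.67, 0.743, 0.001], [-0.005, 0.005, -1.0]]
contact_force: [2.6, 3.4, -0.0]
grip_width: -0.1
```

```bash
python3 - <<'E'
from h import *
st();arc((575,-149.5),72,23,[-42,-48,-54,-60,-66,-72],123,90)
E
```

```text
t 5.8 pos [ 645.5 -180.9  124.6] yaw 48.0 F [ 2.6  3.4 -0. ] w -0.1 j [-0.23  0.64  0.6   1.69 -0.44  0.93  1.38]
to (np.float64(643.9), np.float64(-180.6), 123, 48) shift [ 1.4 -0.9  1.5] twist -0.001
to (np.float64(640.3), np.float64(-187.6), 123, 42) shift [-0.6 -8.5  1.5] twist 0.104
to (np.float64(635.9), np.float64(-194.2), 123, 36) shift [ -1.7 -16.3   1.5] twist 0.209
to (np.float64(630.9), np.float64(-200.4), 123, 30) shift [ -2.2 -24.3   1.4] twist 0.313
to (np.float64(625.3), np.float64(-205.9), 123, 24) shift [ -1.7 -32.1   1.4] twist 0.418
to (np.float64(619.1), np.float64(-210.9), 123, 18) shift [ -0.4 -40.    1.4] twist 0.523
```

Emit:
drive_tool([
  [1, -1, -8, 1, 0.1],
  [1, -2, -16, 1, 0.21],
  [1, -2, -24, 1, 0.31],
  [1, -2, -32, 1, 0.415],
  [1, -1, -40, 1, 0.52],
])

```text
time: 6.22
ee_pos: [620.1, -212.4, 124.1]
tcp_rot: [[-0.311, 0.95, 0.008], [0.95, 0.311, -0.001], [-0.003, 0.008, -1.0]]
contact_force: [2.8, 1.7, 1.3]
grip_width: 0.2
```

```bash
python3 - <<'E'
from h import *
st();arc((575,-149.5),72,23,[-72,-76,-80,-84,-87,-90],123,90)
E
```

```text
t 6.22 pos [ 620.1 -212.4  124.1] yaw 18.1 F [2.8 1.7 1.3] w 0.2 j [-0.26  0.66  0.73  1.74 -0.54  0.94  1.  ]
to (np.float64(619.1), np.float64(-210.9), 123, 18) shift [ 1.7 -0.5  1.1] twist 0.002
to (np.float64(614.7), np.float64(-213.8), 123, 14) shift [ 0.4 -5.6  1.1] twist 0.072
to (np.float64(610.2), np.float64(-216.4), 123, 10) shift [ -0.7 -10.7   1. ] twist 0.142
to (np.float64(605.4), np.float64(-218.7), 123, 6) shift [ -1.4 -15.9   1. ] twist 0.212
to (np.float64(601.7), np.float64(-220.2), 123, 3) shift [ -1.7 -19.9   1. ] twist 0.264
to (np.float64(598.0), np.float64(-221.5), 123, 0) shift [ -1.8 -23.8   0.9] twist 0.317
```

Emit:
drive_tool([
  [1, 0, -5, 0, 0.07],
  [1, -1, -11, 0, 0.14],
  [1, -1, -16, 0, 0.2],
  [1, -1, -19, 0, 0.24],
  [1, -1, -21, 0, 0.24],
])

```text
time: 6.63
ee_pos: [602.7, -221.0, 124.5]
tcp_rot: [[-0.079, 0.997, 0.013], [0.997, 0.079, -0.004], [-0.005, 0.013, -1.0]]
contact_force: [14.5, -1.1, -5.0]
grip_width: 0.0
```

```bash
python3 - <<'E'
from h import *
st();arc((575,-149.5),72,23,[-82,-86,-90],123,90)
E
```

```text
t 6.63 pos [ 602.7 -221.   124.5] yaw 4.5 F [14.5 -1.1 -5. ] w 0.0 j [-0.29  0.66  0.8   1.78 -0.58  0.93  0.83]
to (np.float64(607.8), np.float64(-217.6), 123, 8) shift [3.  5.3 1.5] twist -0.06
to (np.float64(603.0), np.float64(-219.7), 123, 4) shift [1.2 0.4 1.5] twist 0.01
to (np.float64(598.0), np.float64(-221.5), 123, 0) shift [-0.2 -4.8  1.4] twist 0.079
```

Force rises to 14.5 N at the predicted stop angle. I press a little more, then back off.

Emit:
drive_tool([
  [1, 0, -1, 0, 0],
  [1, 0, -2, 0, 0],
  [1, 0, -2, 0, 0],
  [1, 0, -2, 0, 0],
  [1, 0, 10, 0, 0],
])

```text
time: 7.05
ee_pos: [609.4, -220.1, 124.0]
tcp_rot: [[-0.08, 0.997, 0.008], [0.997, 0.08, -0.002], [-0.003, 0.007, -1.0]]
contact_force: [-1.0, -0.5, 0.7]
grip_width: -0.1
```

Emit:
drive_tool([
  [1, 0, 12, 0, 0],
  [1, 0, 12, -30, 0],
  [1, 0, 12, -70, 0],
  [1, 0, 12, -100, 0],
  [1, 0, 12, -100, 0],
])

```text
time: 7.47
ee_pos: [622.8, -221.0, 230.1]
tcp_rot: [[-0.08, 0.997, 0.014], [0.997, 0.08, -0.004], [-0.005, 0.014, -1.0]]
contact_force: [1.4, -0.1, 1.7]
grip_width: -0.3
```

```bash
python3 - <<'E'
from h import *
st()
for n in("scene","top"):
    p,_=eyes.camera(n); c=(185,165) if n=="scene" else (200,140)
    cv2.imwrite(f"pics/d_{n}.png",cv2.resize(p[c[1]:c[1]+150,c[0]:c[0]+200,::-1],None,fx=4,fy=4,interpolation=cv2.INTER_CUBIC))
E
```

```text
t 7.47 pos [ 622.8 -221.   230.1] yaw 4.6 F [ 1.4 -0.1  1.7] w -0.3 j [-0.34  0.59  0.88  1.65 -0.49  1.13  0.75]
```

View pics/d_scene.png

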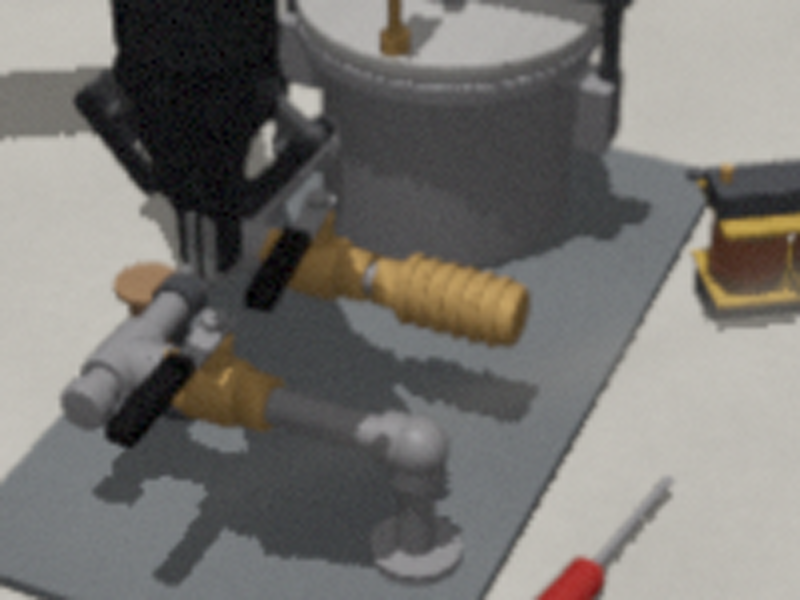

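View pics/d_top.png

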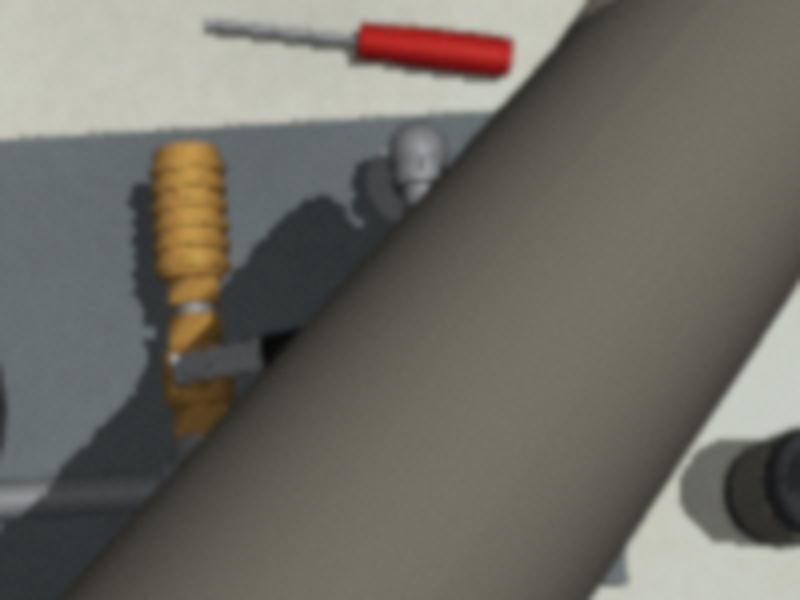

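The supply handle now lies across its pipe, with its end at (125,440) in the crop, parallel to the release handle. I check its angle and compute the release moves.

```bash
python3 - <<'E'
from h import *
a=atz("scene",[185+125/4,165+436/4],135)[0]; v=a[:2]-[575,-149.5]; print(a,np.hypot(*v),"ang",np.degrees(np.arctan2(v[1],v[0])))
to(535,-90,230,11);to(535,-90,123,11)
E
```

```text
[ 587.42513831 -254.74983577  135.        ] 105.98071518441665 ang -83.2671804291997
to (535, -90, 230, 11) shift [135.1 -74.8  -6.4] twist -0.111
to (535, -90, 123, 11) shift [135.3 -75.6 100.6] twist -0.111
```

Emit:
drive_tool([
  [1, 30, -17, -5, -0.03],
  [1, 60, -34, -5, -0.06],
  [1, 90, -50, -5, -0.1],
  [1, 115, -64, -5, -0.11],
  [1, 131, -73, 0, -0.11],
])

```text
time: 7.98
ee_pos: [534.3, -90.0, 220.5]
tcp_rot: [[-0.192, 0.981, 0.0], [0.981, 0.192, 0.002], [0.002, 0.0, -1.0]]
contact_force: [-0.5, -0.2, 0.7]
grip_width: -0.1
```

```bash
python3 - <<'E'
from h import *
st();to(537,-93,123,11)
E
```

```text
t 7.98 pos [534.3 -90.  220.5] yaw 11.1 F [-0.5 -0.2  0.7] w -0.1 j [-0.68  0.38  0.94  1.93 -0.37  1.01  0.62]
to (537, -93, 123, 11) shift [-3.7  2.  97.5] twist 0.001
```

Emit:
drive_tool([
  [1, -1, 1, 25, 0],
  [1, -2, 2, 50, 0],
  [1, -3, 2, 75, 0],
  [1, -3, 2, 97, 0],
  [1, -3, 2, 97, 0],
])

```text
time: 8.4
ee_pos: [535.4, -94.2, 119.9]
tcp_rot: [[-0.19, 0.982, -0.006], [0.982, 0.19, 0.0], [0.002, -0.006, -1.0]]
contact_force: [-0.9, 0.7, 0.4]
grip_width: 0.0
```

```bash
python3 - <<'E'
from h import *
st();arc((565.5,-20),72,-23,[-79,-73,-67,-61,-55],123,90)
E
```

```text
t 8.4 pos [535.4 -94.2 119.9] yaw 11.0 F [-0.9  0.7  0.4] w 0.0 j [-0.56  0.53  0.81  2.01 -0.51  0.83  0.74]
to (np.float64(556.7), np.float64(-95.1), 123, 11) shift [-4.9 20.8 -3.3] twist -0.001
to (np.float64(564.6), np.float64(-95.6), 123, 17) shift [-6.9 28.4 -3.3] twist -0.106
to (np.float64(572.5), np.float64(-95.3), 123, 23) shift [-8.1 36.2 -3.4] twist -0.21
to (np.float64(580.3), np.float64(-94.1), 123, 29) shift [-8.4 44.1 -3.4] twist -0.315
to (np.float64(588.0), np.float64(-92.2), 123, 35) shift [-8.  52.  -3.5] twist -0.42
```

Emit:
drive_tool([
  [1, -3, 12, 0, 0],
  [1, -5, 21, 0, 0],
  [1, -7, 28, 0, -0.1],
  [1, -8, 36, 0, -0.21],
  [1, -8, 44, 0, -0.315],
])

```text
time: 8.82
ee_pos: [582.1, -94.7, 123.9]
tcp_rot: [[-0.489, 0.872, -0.002], [0.872, 0.489, 0.0], [0.001, -0.002, -1.0]]
contact_force: [-4.9, 0.2, -0.5]
grip_width: 0.0
```

```bash
python3 - <<'E'
from h import *
st();arc((565.5,-20),72,-23,[-61,-55,-49,-43,-37,-31],123,90)
E
```

```text
t 8.82 pos [582.1 -94.7 123.9] yaw 29.3 F [-4.9  0.2 -0.5] w 0.0 j [-0.47  0.56  0.71  1.89 -0.47  0.87  0.99]
to (np.float64(580.3), np.float64(-94.1), 123, 29) shift [ 1.4 -1.2  0.9] twist 0.005
to (np.float64(588.0), np.float64(-92.2), 123, 35) shift [-0.7  6.4  0.9] twist -0.1
to (np.float64(595.4), np.float64(-89.4), 123, 41) shift [-1.9 14.2  0.9] twist -0.205
to (np.float64(602.5), np.float64(-85.9), 123, 47) shift [-2.3 22.1  0.9] twist -0.309
to (np.float64(609.2), np.float64(-81.7), 123, 53) shift [-1.9 30.   0.8] twist -0.414
to (np.float64(615.4), np.float64(-76.8), 123, 59) shift [-0.7 37.8  0.8] twist -0.519
```

Emit:
drive_tool([
  [1, -1, 6, 0, -0.1],
  [1, -2, 14, 0, -0.205],
  [1, -2, 22, 0, -0.31],
  [1, -2, 30, 0, -0.415],
  [1, -1, 38, 0, -0.52],
])

```text
time: 9.23
ee_pos: [615.7, -78.0, 123.9]
tcp_rot: [[-0.857, 0.515, -0.002], [0.515, 0.857, -0.001], [0.002, -0.002, -1.0]]
contact_force: [-4.3, -1.6, 0.3]
grip_width: 0.1
```

```bash
python3 - <<'E'
from h import *
st();arc((565.5,-20),72,-23,[-31,-25,-19,-13,-7,-2],123,90)
E
```

```text
t 9.23 pos [615.7 -78.  123.9] yaw 59.0 F [-4.3 -1.6  0.3] w 0.1 j [-0.38  0.56  0.56  1.81 -0.38  0.88  1.39]
to (np.float64(615.4), np.float64(-76.8), 123, 59) shift [0.9 0.9 0.9] twist 0.0
to (np.float64(621.0), np.float64(-71.3), 123, 65) shift [-1.1  8.5  0.9] twist -0.105
to (np.float64(626.1), np.float64(-65.2), 123, 71) shift [-2.3 16.3  0.9] twist -0.209
to (np.float64(630.5), np.float64(-58.6), 123, 77) shift [-2.7 24.2  0.9] twist -0.314
to (np.float64(634.2), np.float64(-51.6), 123, 83) shift [-2.3 32.2  0.9] twist -0.419
to (np.float64(636.7), np.float64(-45.5), 123, 88) shift [-1.3 38.7  0.9] twist -0.506
```

Emit:
drive_tool([
  [1, -1, 8, 0, -0.1],
  [1, -2, 16, 0, -0.21],
  [1, -3, 24, 0, -0.315],
  [1, -2, 32, 0, -0.42],
  [1, -1, 38, 0, -0.505],
])

```text
time: 9.65
ee_pos: [637.2, -46.4, 124.2]
tcp_rot: [[-0.999, 0.036, -0.0], [0.036, 0.999, -0.002], [0.0, -0.002, -1.0]]
contact_force: [-0.4, -3.6, -2.4]
grip_width: 0.1
```

```bash
python3 - <<'E'
from h import *
st();arc((565.5,-20),72,-23,[-2,2,4.5,7],123,90)
E
```

```text
t 9.65 pos [637.2 -46.4 124.2] yaw 87.9 F [-0.4 -3.6 -2.4] w 0.1 j [-0.33  0.56  0.43  1.76 -0.29  0.88  1.76]
to (np.float64(636.7), np.float64(-45.5), 123, 88) shift [0.6 0.9 1.2] twist -0.001
to (np.float64(638.3), np.float64(-40.5), 123, 92) shift [-0.8  6.   1.2] twist -0.071
to (np.float64(639.1), np.float64(-37.3), 123, 94.5) shift [-1.5  9.2  1.2] twist -0.114
to (np.float64(639.8), np.float64(-34.1), 123, 97) shift [-2.1 12.4  1.2] twist -0.158
```

Emit:
drive_tool([
  [1, 0, 3, 0, -0.04],
  [1, -1, 5, 0, -0.07],
  [1, -1, 7, 0, -0.1],
  [1, -1, 9, 0, -0.11],
  [1, -1, 9, 0, -0.11],
])

```text
time: 10.07
ee_pos: [639.3, -38.2, 124.3]
tcp_rot: [[-0.998, -0.069, 0.002], [-0.069, 0.998, -0.003], [-0.002, -0.003, -1.0]]
contact_force: [0.8, -7.8, -1.3]
grip_width: -0.1
```

Emit:
drive_tool([
  [1, 0, 2, 0, 0],
  [1, 0, 3, 0, 0],
  [1, 0, 4, 0, 0],
  [1, 0, 4, 0, 0],
  [1, 0, 4, 0, 0],
])

```text
time: 10.48
ee_pos: [639.3, -38.0, 124.4]
tcp_rot: [[-0.998, -0.065, 0.004], [-0.065, 0.998, -0.007], [-0.003, -0.007, -1.0]]
contact_force: [2.4, -13.3, -0.5]
grip_width: -0.0
```

It's hard against the stop: the position stays put while force rises to 13 N. I back off, lift clear and check.

Emit:
drive_tool([
  [1, 0, -12, 0, 0],
  [1, 0, -22, -10, 0],
  [1, 0, -22, -50, 0],
  [1, 0, -22, -90, 0],
  [1, 0, -22, -130, 0],
])

```text
time: 10.9
ee_pos: [639.3, -53.6, 255.6]
tcp_rot: [[-0.998, -0.07, -0.001], [-0.07, 0.998, 0.001], [0.001, 0.001, -1.0]]
contact_force: [0.9, 0.6, -0.9]
grip_width: -0.0
```

Emit:
drive_tool([
  [1, 0, 0, -40, 0],
  [1, 0, 0, -80, 0],
  [-0.2, 0, 0, -120, 0],
  [-0.2, 0, 0, -130, 0],
  [-0.2, 0, 0, -130, 0],
])

```text
time: 11.32
ee_pos: [641.2, -53.9, 389.0]
tcp_rot: [[-0.997, -0.07, 0.009], [-0.07, 0.998, 0.001], [-0.009, 0.001, -1.0]]
contact_force: [-0.3, 0.1, 0.1]
grip_width: 35.5
```

```bash
python3 - <<'E'
from h import *
st()
for n in("scene","top"):
    p,_=eyes.camera(n); c=(185,165) if n=="scene" else (200,140)
    cv2.imwrite(f"pics/e_{n}.png",cv2.resize(p[c[1]:c[1]+150,c[0]:c[0]+200,::-1],None,fx=4,fy=4,interpolation=cv2.INTER_CUBIC))
to(549,177.5,370,18.7);to(549,177.5,370,-161.3)
E
```

```text
t 11.32 pos [641.2 -53.9 389. ] yaw 94.0 F [-0.3  0.1  0.1] w 35.5 j [-0.36  0.34  0.49  1.45 -0.16  1.38  1.77]
to (549, 177.5, 370, 18.7) shift [ 74.  236.7  14. ] twist 1.315
to (549, 177.5, 370, -161.3) shift [ 74.  236.7  14. ] twist -1.826
```

View pics/e_scene.png

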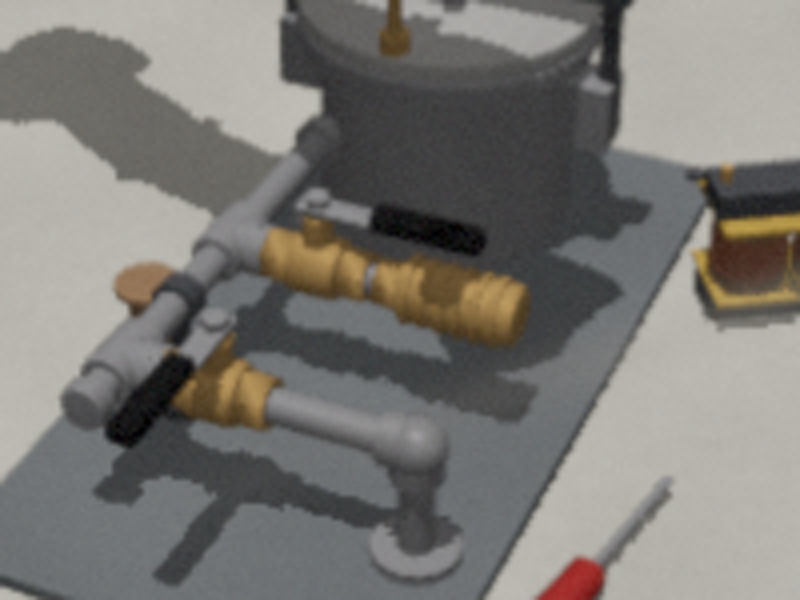

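Both handles are right: supply across its pipe, release along its pipe. The loose items haven't moved. Next is the T-bar, with jaws half open and tool yaw 18.7°.

Emit:
drive_tool([
  [-0.2, 7, 22, 0, 0.12],
  [-0.2, 14, 44, 0, 0.24],
  [-0.2, 21, 66, 0, 0.36],
  [-0.2, 28, 88, 0, 0.48],
  [-0.2, 35, 110, 0, 0.6],
])

```text
time: 11.83
ee_pos: [595.5, 54.7, 381.3]
tcp_rot: [[-0.86, 0.51, -0.004], [0.51, 0.86, -0.0], [0.003, -0.002, -1.0]]
contact_force: [0.2, 0.7, -0.3]
grip_width: 51.3
```

```bash
python3 - <<'E'
from h import *
st();to(549,177.5,370,18.7)
E
```

```text
t 11.83 pos [595.5  54.7 381.3] yaw 59.3 F [ 0.2  0.7 -0.3] w 51.3 j [-0.63  0.27  0.55  1.57 -0.14  1.35  0.98]
to (549, 177.5, 370, 18.7) shift [102.6  81.9  11.4] twist 0.709
```

Emit:
drive_tool([
  [-0.2, 20, 16, 2, 0.12],
  [-0.2, 40, 32, 4, 0.24],
  [-0.2, 60, 48, 6, 0.36],
  [-0.2, 80, 64, 8, 0.48],
  [-0.2, 100, 80, 10, 0.6],
])

```text
time: 12.25
ee_pos: [549.4, 174.2, 371.4]
tcp_rot: [[-0.422, 0.907, -0.003], [0.907, 0.422, -0.001], [0.0, -0.003, -1.0]]
contact_force: [-0.4, -0.7, 1.2]
grip_width: 51.4
```

Emit:
drive_tool([
  [-0.2, 0, 0, 0, 0.1],
  [-0.2, 0, 0, 0, 0.1],
  [-0.2, 0, 0, 0, 0.1],
  [-0.2, 0, 0, 0, 0.1],
  [-0.2, 0, 0, 0, 0.1],
])

```text
time: 12.67
ee_pos: [551.3, 171.8, 373.0]
tcp_rot: [[-0.334, 0.942, -0.0], [0.942, 0.334, -0.0], [-0.0, -0.001, -1.0]]
contact_force: [0.5, -0.0, -0.1]
grip_width: 51.3
```

```bash
python3 - <<'E'
from h import *
st();to(549,177.5,300,18.7)
E
```

```text
t 12.67 pos [551.3 171.8 373. ] yaw 19.5 F [ 0.5 -0.  -0.1] w 51.3 j [-0.89  0.23  0.6   1.63 -0.13  1.32  0.07]
to (549, 177.5, 300, 18.7) shift [ 6.2 -0.2 73. ] twist 0.015
```

Emit:
drive_tool([
  [-0.2, 2, 0, 25, 0.01],
  [-0.2, 4, 0, 50, 0.01],
  [-0.2, 6, 0, 73, 0.01],
  [-0.2, 6, 0, 83, 0.01],
  [-0.2, 6, 0, 83, 0.01],
])

```text
time: 13.08
ee_pos: [547.9, 177.7, 288.0]
tcp_rot: [[-0.325, 0.946, -0.004], [0.946, 0.325, -0.002], [-0.001, -0.004, -1.0]]
contact_force: [0.6, 0.5, 0.1]
grip_width: 51.2
```

```bash
python3 - <<'E'
from h import *
st();to(549,177.5,256,18.7)
p,_=eyes.camera("scene"); cv2.imwrite("pics/f.png",cv2.resize(p[80:230,210:410,::-1],None,fx=4,fy=4,interpolation=cv2.INTER_CUBIC))
E
```

```text
t 13.08 pos [547.9 177.7 288. ] yaw 19.0 F [0.6 0.5 0.1] w 51.2 j [-0.88  0.29  0.58  1.76 -0.17  1.15  0.08]
to (549, 177.5, 256, 18.7) shift [-0.5  1.1 32. ] twist 0.005
```

View pics/f.png

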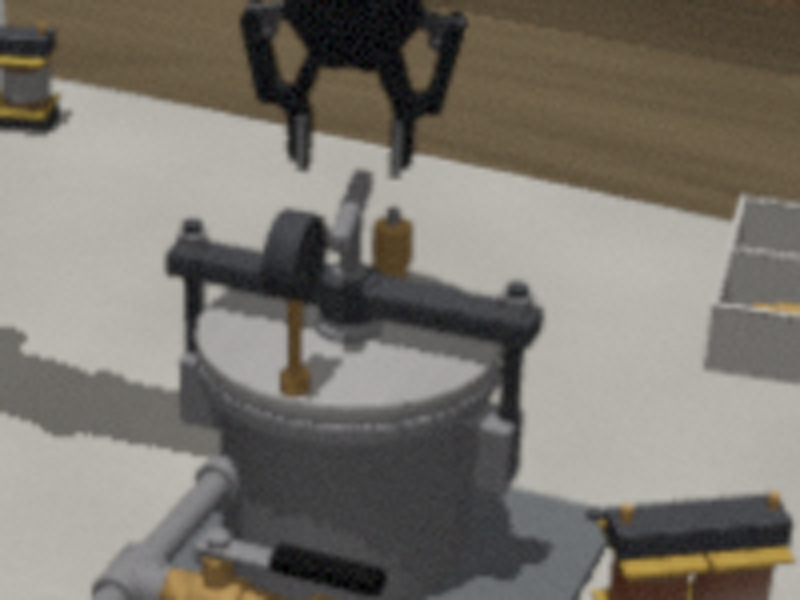

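The jaws straddle the bar, with tips at (300,170) and (400,170) and the bar between them. I descend and grip.

Emit:
drive_tool([
  [-0.2, 0, 1, 12, 0],
  [-0.2, 0, 1, 24, 0],
  [-0.2, 0, 1, 32, 0],
  [-0.2, 0, 1, 32, 0],
  [0.7, 0, 1, 32, 0],
], newtons=50)

```text
time: 13.55
ee_pos: [549.9, 178.9, 257.8]
tcp_rot: [[-0.325, 0.946, -0.001], [0.946, 0.325, -0.001], [-0.0, -0.001, -1.0]]
contact_force: [0.4, 0.6, 0.5]
grip_width: 40.2
```

Emit:
drive_tool([
  [1, 0, 0, 0, 0],
  [1, 0, 0, 0, 0],
  [1, 0, 0, 0, 0],
  [1, 0, 0, 0, 0],
  [1, 0, 0, 0, 0],
])

```text
time: 13.97
ee_pos: [549.3, 178.8, 258.9]
tcp_rot: [[-0.324, 0.946, -0.002], [0.946, 0.324, 0.0], [0.001, -0.002, -1.0]]
contact_force: [-5.2, -2.1, 5.3]
grip_width: 12.6
```

```bash
python3 - <<'E'
from h import *
st();to(549,177.5,256,18.7)
p,_=eyes.camera("scene"); cv2.imwrite("pics/g.png",cv2.resize(p[80:230,210:410,::-1],None,fx=4,fy=4,interpolation=cv2.INTER_CUBIC))
E
```

```text
t 13.97 pos [549.3 178.8 258.9] yaw 18.9 F [-5.2 -2.1  5.3] w 12.6 j [-0.87  0.32  0.57  1.79 -0.2   1.09  0.1 ]
to (549, 177.5, 256, 18.7) shift [-1.1 -0.7  2.9] twist 0.004
```

View pics/g.png

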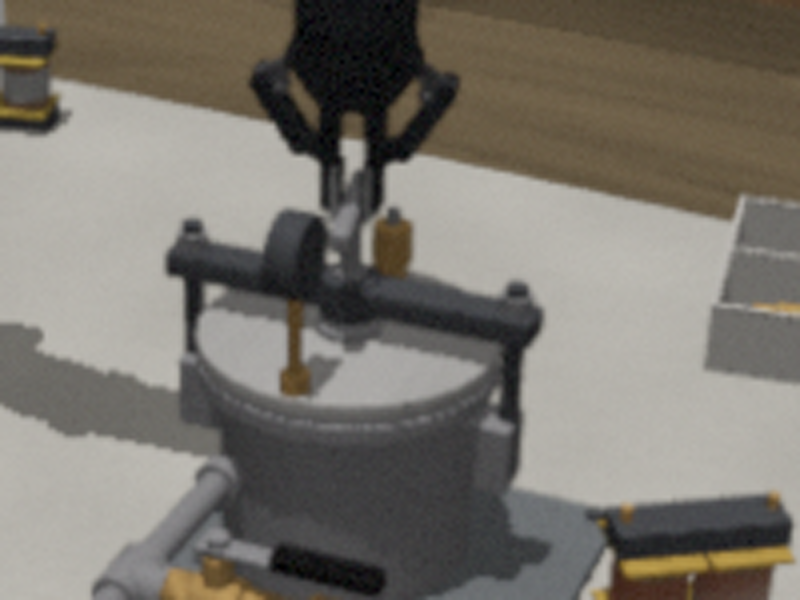

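Gripped at 12.6 mm with a slight upward push, so the grip is shallow. I open slightly, go 5 mm deeper and regrip.

Emit:
drive_tool([
  [0.3, 0, 0, 0, 0],
  [0.3, 0, 0, 0, 0],
  [0.3, 0, 0, 4, 0],
  [0.3, 0, 0, 5, 0],
  [0.3, 0, 0, 5, 0],
])

```text
time: 14.43
ee_pos: [550.0, 179.1, 252.8]
tcp_rot: [[-0.325, 0.946, -0.0], [0.946, 0.325, -0.0], [-0.0, -0.0, -1.0]]
contact_force: [-0.1, 0.2, -0.2]
grip_width: 30.0
```

Emit:
drive_tool([
  [1, 0, 0, 0, 0],
  [1, 0, 0, 0, 0],
  [1, 0, 0, 0, 0],
  [1, 0, 0, 0, 0],
  [1, 0, 0, 0, 0],
], newtons=60)

```text
time: 14.85
ee_pos: [549.3, 178.8, 253.3]
tcp_rot: [[-0.325, 0.946, -0.002], [0.946, 0.325, -0.0], [0.0, -0.002, -1.0]]
contact_force: [-5.2, -0.7, 4.0]
grip_width: 13.0
```

Emit:
drive_tool([
  [1, 0, 0, 0, -0.05],
  [1, 0, 0, 0, -0.1],
  [1, 0, 0, 0, -0.2],
  [1, 0, 0, 0, -0.3],
  [1, 0, 0, 0, -0.4],
])

```text
time: 15.27
ee_pos: [549.0, 178.6, 253.3]
tcp_rot: [[-0.671, 0.742, -0.003], [0.742, 0.671, -0.0], [0.001, -0.002, -1.0]]
contact_force: [-7.5, -2.5, 5.5]
grip_width: 12.5
```

```bash
python3 - <<'E'
from h import *
st(); print(ctrl.read_state()["moment"])
E
```

```text
t 15.27 pos [549.  178.6 253.3] yaw 42.1 F [-7.5 -2.5  5.5] w 12.5 j [-0.81  0.32  0.49  1.79 -0.17  1.07  0.47]
[-0.44257368  1.43064979 -0.30388619]
```

Moment of -0.30 N m about z matches the screw friction, so it is turning.

Emit:
drive_tool([
  [1, 0, 0, 0, -0.12],
  [1, 0, 0, 0, -0.24],
  [1, 0, 0, 0, -0.36],
  [1, 0, 0, 0, -0.48],
  [1, 0, 0, 0, -0.6],
])

```text
time: 15.68
ee_pos: [548.7, 178.2, 253.3]
tcp_rot: [[-0.973, 0.233, -0.003], [0.233, 0.973, -0.001], [0.003, -0.002, -1.0]]
contact_force: [-7.7, -2.8, 5.7]
grip_width: 12.8
```

Emit:
drive_tool([
  [1, 0, 0, 0, -0.12],
  [1, 0, 0, 0, -0.24],
  [1, 0, 0, 0, -0.36],
  [1, 0, 0, 0, -0.48],
  [1, 0, 0, 0, -0.6],
])

```text
time: 16.1
ee_pos: [548.8, 177.6, 253.3]
tcp_rot: [[-0.934, -0.357, -0.003], [-0.357, 0.934, -0.002], [0.004, -0.0, -1.0]]
contact_force: [-7.3, -5.1, 6.3]
grip_width: 12.6
```

Emit:
drive_tool([
  [1, 0, 0, 0, -0.12],
  [1, 0, 0, 0, -0.24],
  [1, 0, 0, 0, -0.36],
  [1, 0, 0, 0, -0.48],
  [1, 0, 0, 0, -0.6],
])

```text
time: 16.52
ee_pos: [549.1, 177.2, 253.3]
tcp_rot: [[-0.57, -0.822, -0.003], [-0.822, 0.57, -0.002], [0.003, 0.001, -1.0]]
contact_force: [-6.7, -5.9, 4.9]
grip_width: 12.8
```

```bash
python3 - <<'E'
from h import *
st(); print(ctrl.read_state()["moment"])
p,_=eyes.camera("scene"); cv2.imwrite("pics/h.png",cv2.resize(p[80:230,210:410,::-1],None,fx=4,fy=4,interpolation=cv2.INTER_CUBIC))
E
```

```text
t 16.52 pos [549.1 177.2 253.3] yaw 145.2 F [-6.7 -5.9  4.9] w 12.8 j [-0.55  0.3   0.16  1.78 -0.05  1.07  2.16]
[-1.05559202  1.17091592 -0.23313615]
```

View pics/h.png

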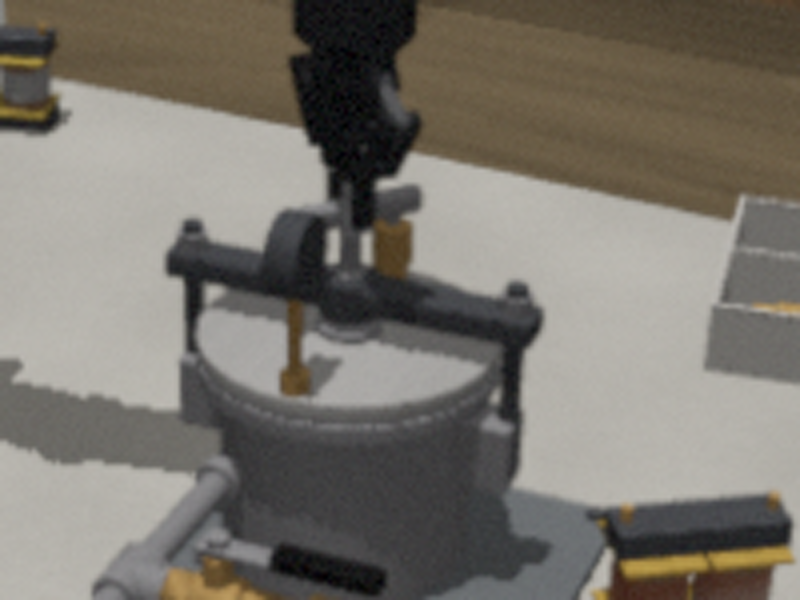

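The picture shows the bar rotated with the gripper, its end now at (410,200). One more part-stroke, then I regrip.

Emit:
drive_tool([
  [1, 0, 0, 0, -0.12],
  [1, 0, 0, 0, -0.24],
  [1, 0, 0, 0, -0.36],
  [1, 0, 0, 0, -0.48],
  [1, 0, 0, 0, -0.55],
])

```text
time: 16.98
ee_pos: [549.5, 177.1, 253.3]
tcp_rot: [[-0.057, -0.998, -0.002], [-0.998, 0.057, -0.002], [0.002, 0.002, -1.0]]
contact_force: [-5.3, -4.8, 3.7]
grip_width: 12.5
```

Emit:
drive_tool([
  [1, 0, 0, 0, 0],
  [0.1, 0, 0, 0, 0],
  [0.1, 0, 0, 0, 0],
  [0.1, 0, 0, 0, 0],
  [0.1, 0, 0, -5, 0],
])

```text
time: 17.4
ee_pos: [549.8, 179.3, 257.6]
tcp_rot: [[-0.06, -0.998, -0.001], [-0.998, 0.06, -0.0], [0.0, 0.001, -1.0]]
contact_force: [-0.4, -0.0, 0.3]
grip_width: 38.5
```

Emit:
drive_tool([
  [0.1, 0, 0, -20, 0],
  [0.1, 0, 0, -36, 0],
  [0.1, 0, 0, -36, 0],
  [0.1, 0, 0, -36, 0.1],
  [0.1, 0, 0, -36, 0.2],
])

```text
time: 17.82
ee_pos: [550.3, 179.3, 294.5]
tcp_rot: [[-0.262, -0.965, 0.001], [-0.965, 0.262, 0.001], [-0.001, -0.001, -1.0]]
contact_force: [-0.1, -0.1, 1.1]
grip_width: 38.5
```

```bash
python3 - <<'E'
from h import *
st(); 
p,_=eyes.camera("scene"); cv2.imwrite("pics/i.png",cv2.resize(p[80:230,210:410,::-1],None,fx=4,fy=4,interpolation=cv2.INTER_CUBIC))
E
```

```text
t 17.82 pos [550.3 179.3 294.5] yaw 164.8 F [-0.1 -0.1  1.1] w 38.5 j [-0.5   0.26  0.1   1.72 -0.03  1.16  2.48]
```

View pics/i.png

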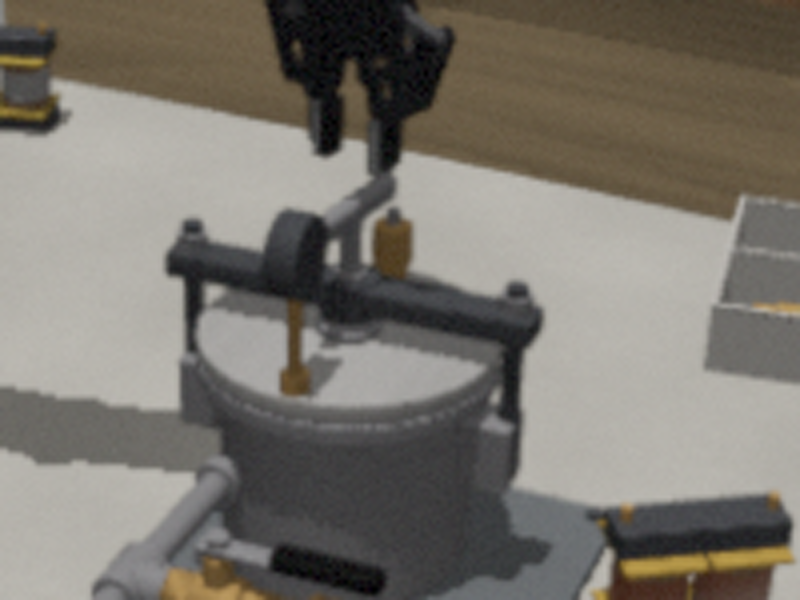

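Emit:
drive_tool([
  [0.1, 0, 0, 0, 0.12],
  [0.1, 0, 0, 0, 0.24],
  [0.1, 0, 0, 0, 0.36],
  [0.1, 0, 0, 0, 0.48],
  [0.1, 0, 0, 0, 0.6],
])

```text
time: 18.28
ee_pos: [550.0, 179.2, 294.0]
tcp_rot: [[-0.76, -0.649, -0.0], [-0.649, 0.76, -0.0], [0.0, 0.0, -1.0]]
contact_force: [-0.5, -0.4, 0.4]
grip_width: 38.7
```

Emit:
drive_tool([
  [0.1, 0, 0, 0, 0.12],
  [0.1, 0, 0, 0, 0.24],
  [0.1, 0, 0, 0, 0.36],
  [0.1, 0, 0, 0, 0.48],
  [0.1, 0, 0, 0, 0.6],
])

```text
time: 18.7
ee_pos: [550.0, 179.3, 294.0]
tcp_rot: [[-0.994, -0.107, -0.0], [-0.107, 0.994, -0.0], [0.0, -0.0, -1.0]]
contact_force: [-0.6, -0.4, -0.2]
grip_width: 38.3
```

Emit:
drive_tool([
  [0.1, 0, 0, 0, 0.12],
  [0.1, 0, 0, 0, 0.24],
  [0.1, 0, 0, 0, 0.36],
  [0.1, 0, 0, 0, 0.48],
  [0.1, 0, 0, 0, 0.6],
])

```text
time: 19.12
ee_pos: [550.0, 179.3, 294.0]
tcp_rot: [[-0.881, 0.473, -0.0], [0.473, 0.881, -0.0], [-0.0, -0.0, -1.0]]
contact_force: [-0.3, -0.1, -0.6]
grip_width: 38.1
```

Emit:
drive_tool([
  [0.1, 0, 0, 0, 0.12],
  [0.1, 0, 0, 0, 0.24],
  [0.1, 0, 0, 0, 0.36],
  [0.1, 0, 0, 0, 0.48],
  [0.1, 0, 0, 0, 0.6],
])

```text
time: 19.53
ee_pos: [550.0, 179.3, 294.0]
tcp_rot: [[-0.46, 0.888, -0.0], [0.888, 0.46, -0.0], [-0.0, -0.0, -1.0]]
contact_force: [0.4, -0.5, 0.5]
grip_width: 38.0
```

```bash
python3 - <<'E'
from h import *
st(); to(549.3,177.8,253,-3.3)
E
```

```text
t 19.53 pos [550.  179.3 294. ] yaw 27.4 F [ 0.4 -0.5  0.5] w 38.0 j [-0.81  0.28  0.48  1.74 -0.14  1.15  0.19]
to (549.3, 177.8, 253, -3.3) shift [-1.  -1.3 41. ] twist 0.535
```

Emit:
drive_tool([
  [0.1, -1, -1, 0, 0.12],
  [0.1, -1, -1, 0, 0.24],
  [0.1, -1, -1, 0, 0.36],
  [0.1, -1, -1, 0, 0.48],
  [0.1, -1, -1, 0, 0.51],
])

```text
time: 19.95
ee_pos: [549.6, 178.0, 294.0]
tcp_rot: [[0.032, 0.999, 0.0], [0.999, -0.032, -0.0], [-0.0, 0.0, -1.0]]
contact_force: [-0.2, 0.5, -0.6]
grip_width: 38.2
```

```bash
python3 - <<'E'
from h import *
st(); to(549.3,177.8,253,-3.3)
p,_=eyes.camera("scene"); cv2.imwrite("pics/j.png",cv2.resize(p[80:230,210:410,::-1],None,fx=4,fy=4,interpolation=cv2.INTER_CUBIC))
E
```

```text
t 19.95 pos [549.6 178.  294. ] yaw -1.9 F [-0.2  0.5 -0.6] w 38.2 j [-0.87  0.29  0.57  1.75 -0.17  1.16 -0.29]
to (549.3, 177.8, 253, -3.3) shift [-0.2 -0.3 41. ] twist 0.025
```

View pics/j.png

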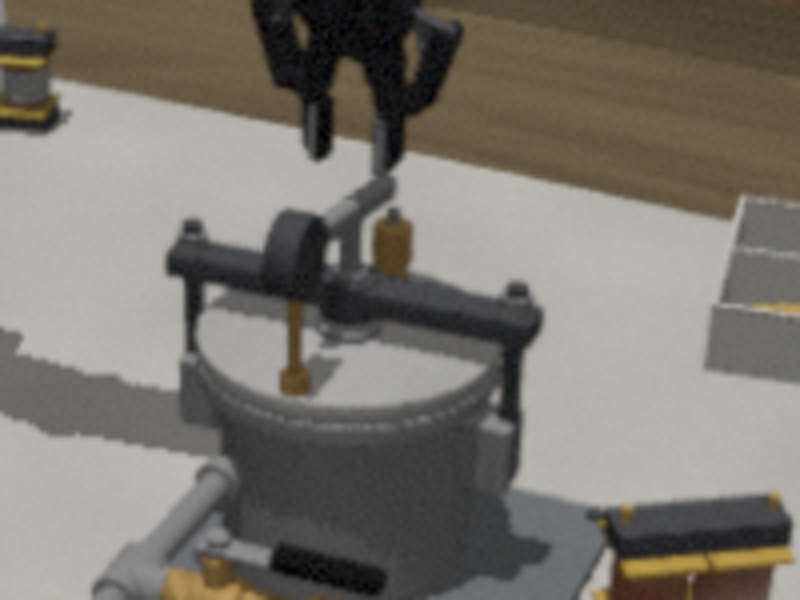

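The bar is unmoved since release, and the jaws line up across it. I descend, grip and turn again.

Emit:
drive_tool([
  [0.1, 0, 0, 15, 0.01],
  [0.1, 0, 0, 30, 0.01],
  [0.1, 0, 0, 41, 0.01],
  [0.1, 0, 0, 41, 0.01],
  [0.1, 0, 0, 41, 0.01],
])

```text
time: 20.42
ee_pos: [549.4, 177.6, 252.9]
tcp_rot: [[0.038, 0.999, -0.001], [0.999, -0.038, -0.001], [-0.001, -0.001, -1.0]]
contact_force: [-0.1, -0.4, 0.4]
grip_width: 38.5
```

Emit:
drive_tool([
  [1, 0, 0, 0, 0],
  [1, 0, 0, 0, 0],
  [1, 0, 0, 0, 0],
  [1, 0, 0, 0, 0],
  [1, 0, 0, 0, 0],
])

```text
time: 20.83
ee_pos: [549.6, 177.9, 254.3]
tcp_rot: [[0.039, 0.999, 0.0], [0.999, -0.039, 0.001], [0.001, -0.0, -1.0]]
contact_force: [-4.3, -0.1, 6.0]
grip_width: 12.5
```

Emit:
drive_tool([
  [1, 0, 0, 0, -0.05],
  [1, 0, 0, 0, -0.12],
  [1, 0, 0, 0, -0.24],
  [1, 0, 0, 0, -0.36],
  [1, 0, 0, 0, -0.48],
])

```text
time: 21.25
ee_pos: [549.6, 177.9, 254.3]
tcp_rot: [[-0.432, 0.902, 0.0], [0.902, 0.432, 0.001], [0.001, 0.001, -1.0]]
contact_force: [-4.1, 0.2, 4.8]
grip_width: 12.7
```

```bash
python3 - <<'E'
from h import *
st(); print(ctrl.read_state()["moment"])
E
```

```text
t 21.25 pos [549.6 177.9 254.3] yaw 25.6 F [-4.1  0.2  4.8] w 12.7 j [-0.79  0.31  0.46  1.79 -0.16  1.07  0.18]
[-0.12077142  0.76225302 -0.31773545]
```

Emit:
drive_tool([
  [1, 0, 0, 0, -0.12],
  [1, 0, 0, 0, -0.24],
  [1, 0, 0, 0, -0.36],
  [1, 0, 0, 0, -0.48],
  [1, 0, 0, 0, -0.6],
])

```text
time: 21.67
ee_pos: [549.7, 177.9, 254.3]
tcp_rot: [[-0.866, 0.501, 0.0], [0.501, 0.866, 0.001], [0.0, 0.001, -1.0]]
contact_force: [-4.2, -0.3, 4.5]
grip_width: 12.8
```

Emit:
drive_tool([
  [1, 0, 0, 0, -0.12],
  [1, 0, 0, 0, -0.24],
  [1, 0, 0, 0, -0.36],
  [1, 0, 0, 0, -0.48],
  [1, 0, 0, 0, -0.6],
])

```text
time: 22.08
ee_pos: [549.7, 178.0, 254.3]
tcp_rot: [[-0.997, -0.076, 0.0], [-0.076, 0.997, 0.001], [-0.001, 0.001, -1.0]]
contact_force: [-3.4, 0.0, 4.8]
grip_width: 12.4
```

Emit:
drive_tool([
  [1, 0, 0, 0, -0.12],
  [1, 0, 0, 0, -0.24],
  [1, 0, 0, 0, -0.36],
  [1, 0, 0, 0, -0.48],
  [1, 0, 0, 0, -0.6],
])

```text
time: 22.5
ee_pos: [549.7, 178.0, 254.3]
tcp_rot: [[-0.78, -0.625, 0.001], [-0.625, 0.78, 0.001], [-0.001, 0.0, -1.0]]
contact_force: [-3.4, -0.2, 4.4]
grip_width: 12.6
```

Emit:
drive_tool([
  [1, 0, 0, 0, -0.12],
  [1, 0, 0, 0, -0.24],
  [1, 0, 0, 0, -0.36],
  [1, 0, 0, 0, -0.48],
  [1, 0, 0, 0, -0.52],
])

```text
time: 22.92
ee_pos: [549.6, 178.1, 254.4]
tcp_rot: [[-0.366, -0.931, 0.0], [-0.931, 0.366, 0.001], [-0.001, -0.0, -1.0]]
contact_force: [-3.5, 0.6, 4.5]
grip_width: 13.0
```

Emit:
drive_tool([
  [1, 0, 0, 0, 0],
  [1, 0, 0, 0, 0],
  [0.1, 0, 0, 0, 0],
  [0.1, 0, 0, 0, 0],
  [0.1, 0, 0, 0, 0],
])

```text
time: 23.33
ee_pos: [550.0, 177.6, 253.3]
tcp_rot: [[-0.372, -0.928, 0.001], [-0.928, 0.372, -0.0], [-0.0, -0.001, -1.0]]
contact_force: [0.4, -0.6, 0.7]
grip_width: 38.2
```

```bash
python3 - <<'E'
from h import *
st(); print(ctrl.read_state()["moment"])
p,_=eyes.camera("scene"); cv2.imwrite("pics/k.png",cv2.resize(p[80:230,210:410,::-1],None,fx=4,fy=4,interpolation=cv2.INTER_CUBIC))
E
```

```text
t 23.33 pos [550.  177.6 253.3] yaw 158.2 F [ 0.4 -0.6  0.7] w 38.2 j [-0.46  0.3   0.05  1.77 -0.02  1.07  2.36]
[-0.0113233  -0.01658794  0.00737436]
```

View pics/k.png

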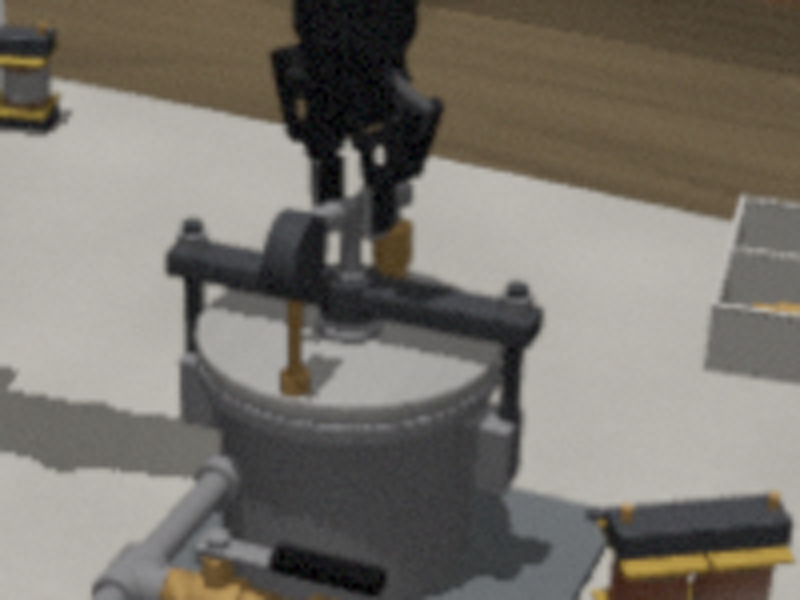

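Total turn is about 318° (5.55 rad). I lift clear and take a final look.

Emit:
drive_tool([
  [0.1, 0, 0, -20, 0],
  [0.1, 0, 0, -55, 0],
  [0.1, 0, 0, -90, 0],
  [0.1, 0, 0, -125, 0],
  [0.1, 0, 0, -140, 0],
])

```text
time: 23.8
ee_pos: [551.2, 178.1, 398.5]
tcp_rot: [[-0.372, -0.928, 0.006], [-0.928, 0.372, 0.003], [-0.005, -0.005, -1.0]]
contact_force: [1.1, 0.2, 1.0]
grip_width: 38.4
```

```bash
python3 - <<'E'
from h import *
st(); to(400,450,400)
E
```

```text
t 23.8 pos [551.2 178.1 398.5] yaw 158.2 F [1.1 0.2 1. ] w 38.4 j [-0.47  0.2   0.06  1.57 -0.01  1.37  2.35]
to (400, 450, 400, None) shift [-196.2  241.5   -1.7] twist 0
```

Emit:
drive_tool([
  [0.1, -20, 24, 0, 0],
  [0.1, -40, 48, 0, 0],
  [0.1, -60, 72, 0, 0],
  [0.1, -80, 96, 0, 0],
  [0.1, -100, 120, 0, 0],
])

```text
time: 24.22
ee_pos: [474.7, 316.2, 393.4]
tcp_rot: [[-0.372, -0.928, 0.0], [-0.928, 0.372, 0.0], [-0.0, -0.0, -1.0]]
contact_force: [0.5, 0.5, 1.0]
grip_width: 38.2
```

Emit:
drive_tool([
  [0.1, -20, 24, 0, 0],
  [0.1, -40, 48, 0, 0],
  [0.1, -60, 72, 0, 0],
  [0.1, -80, 96, 0, 0],
  [0.1, -95, 120, 0, 0],
])

```text
time: 24.63
ee_pos: [398.5, 449.7, 393.0]
tcp_rot: [[-0.371, -0.928, 0.0], [-0.928, 0.371, 0.0], [-0.0, 0.0, -1.0]]
contact_force: [0.1, 0.1, -0.1]
grip_width: 38.6
```

```bash
python3 - <<'E'
from h import *
st()
p,d=eyes.camera("top"); cv2.imwrite("pics/l.png",cv2.resize(p[90:320,60:450,::-1],None,fx=2,fy=2,interpolation=cv2.INTER_CUBIC))
for t in("transformer_mid","bottle_mid","former_mid","screwdriver_grip"):
    r=finder.spot_in("top",t)[:1]; print(t,[np.round(a["point"],1) for a in r])
E
```

```text
t 24.63 pos [398.5 449.7 393. ] yaw 158.2 F [ 0.1  0.1 -0.1] w 38.6 j [-0.85  0.26 -0.12  1.51  0.03  1.38  1.78]
transformer_mid [array([159.2, 136.3])]
bottle_mid [array([402.6, 262. ])]
former_mid [array([265.4, 277.8])]
screwdriver_grip [array([308.3, 149.4])]
```

View pics/l.png

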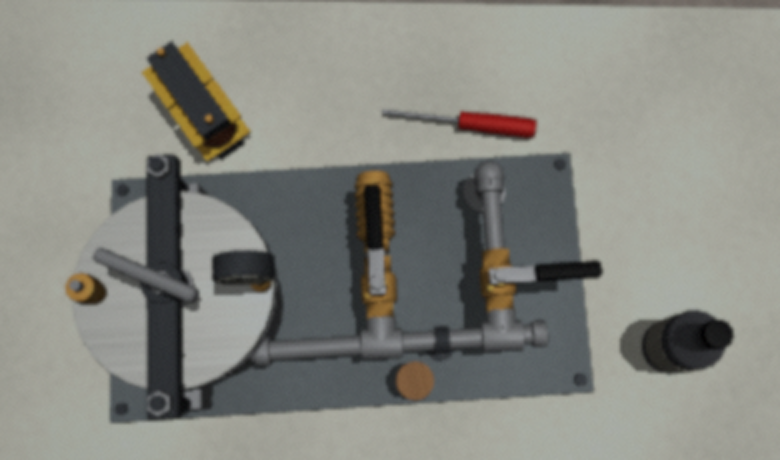

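The top view shows the supply handle across to -y, the release handle along its silencer, and the bar turned from (100,254) to (192,294). Now the angles.

```bash
python3 - <<'E'
from h import *
f=lambda a:np.array(a)/2+[60,90]-.25
def ang(a,b,z):
    q=atz("top",[f(a),f(b)],z)[:,:2]; v=q[1]-q[0]; return np.degrees(np.arctan2(v[1],v[0])).round(1)
print("supply handle",ang((497,276),(600,268),138),"release",ang((377,288),(372,188),138),"bar",ang((100,254),(192,294),271))
print("plate -y",ang((112,180),(571,153),12),ang((113,421),(592,390),12),"header",ang((262,350),(520,336),100))
p,d=eyes.camera("top")
P=np.load("pics/P_top.npy");v,u=np.mgrid[0:420,0:560];P=atd("top",np.c_[u.ravel(),v.ravel()].astype(float),d.ravel())
for nm,y0,y1,x0,x1 in(("sup",-265,-175,540,640),("rel",-60,20,590,690)):
    m=(P[:,2]>131)&(P[:,2]<148)&(P[:,1]>y0)&(P[:,1]<y1)&(P[:,0]>x0)&(P[:,0]<x1); l=cv2.fitLine(P[m][:,:2].astype(np.float32),cv2.DIST_HUBER,0,.01,.01).ravel()
    print(nm,m.sum(),np.degrees(np.arctan2(l[1],l[0])).round(1),l[2:])
E
```

```text
supply handle -84.7 release 4.2 bar -112.4
plate -y -85.6 -85.6 header -86.1
sup 317 -85.9 [ 578.7474  -214.18396]
rel 310 4.7 [628.2786    -15.0239525]
```

```bash
python3 - <<'E'
from h import *
st(); print(ctrl.hand_in())
E
```

```text
t 24.93 pos [400.4 446.8 393.2] yaw 158.1 F [ 0.2 -0.4 -0.7] w 38.2 j [-0.85  0.25 -0.12  1.51  0.03  1.38  1.79]
the job is handed in; nothing more can be done
None
```

I shut the supply valve, then opened the release valve, then backed the T-bar screw off about 318° (5.55 rad) in two grips. The job was handed in at about 25 s with the arm clear of everything; it reports no verdict.

**Last checks (top camera, after the arm had withdrawn):**

| Item | Measured | Expected | Verdict |
|---|---|---|---|
| Supply handle direction | -85.9° | -85.6° (shut stop) | against its stop |
| Release handle direction | 4.7° | 4.4° (open stop) | against its stop |
| Bar direction | 67.6° | 66.7° (from the turns commanded) | agrees within 1° |

- **Loose items:** The transformer, bottle and screwdriver were found within about 1 pixel of where they started. The former's point was about 4 pixels (roughly 9 mm) off. Nothing was near it, and the picture shows it where it was, so I take this as detector scatter.
- **Gauge:** It was not touched; nothing in the force readings suggested contact with it.

**Disagreements:**
- **Base plate:** Its outline put the pot axis about 27 mm from where the bar, studs and lid appeared in both cameras. I used the directly measured points, and the contacts bore them out.
- **Grip width:** It read about 12.7 mm on the bar, which is stated to be 14 mm wide.

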